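Lock the test carriers on the shuttle and dock it

ROBOT

A 7-joint arm with a two-finger parallel gripper is mounted at the origin on a cart in front of the work surface, level with it; the furniture and walls round the work are solid. World frame = base frame: x ahead of the robot, y to its left, z up, the work surface at z = 0. Lengths are in m, angles in degrees, forces in N, time in s.
With the tool pointing down it reaches from about 0.425 to 0.875 m from the base axis. Payload 4.7 kg.
Tool frame: the origin (TCP) lies between the finger pads; the fingertips stand env.finger_overhang ahead of it and the grasp point (between the pads) lies 5 mm behind it (env.finger_overhang is the distance from the TCP to the fingertips, in m); z points along the fingers, y is the line along which they close (so a half turn about z gives the same grasp; the last joint's range is limited). The gripper opens to 87 mm and grips with 3 to 60 N. Pads are 19 mm wide; open, the fingers measure 117 mm over their backs; the gripper's body (75 mm by 190 mm) begins 51 mm behind the grasp point.
Start: joints at [-72.932, 18.392, -4.016, 83.108, 1.295, 78.541, -3.26], TCP at [0.182, 0.624, 0.237] pointing down, gripper open.
Joint ranges: [-163.93, 163.93], [-17.29, 119.83], [-79.2, 71.16], [3.27, 140.29], [-89.18, 269.18], [5.43, 117.66], [-154.24, 154.24]. Speed limits (degrees/s): [147.25, 147.25, 180, 180, 180, 180, 180].

INTERFACE

Orientations are given as [roll, pitch, yaw] about the fixed x, y, z axes, in that order (R = Rz(yaw) Ry(pitch) Rx(roll)).
In Python, from cell import telemetry, eyes, env, models gives the robot as it stands. The module is installed in compiled form; this text tells all that it offers.
- The arm moves only by the tool drive_tool, never from a script. Its arguments are lists of equal length, an entry for each row: "angular": the turn, a rotation vector about the tool's x, y, z in rad, a list of three; "delta_pos": the shift along the tool's x, y, z in cm, a list of three; "gripper": the finger opening in cm, from 0 to 8.7. A call has 1 to 20 rows; each row shifts and turns the commanded pose from where the row before left it, along the tool's axes as they then stand; what a row does not reach is not made up. A row lasts 1/10 s, in which the tool goes at most 50 mm and 8.59 degrees, less where a joint would pass 70% of its speed; a pose out of reach is approached as far as the arm can. A call with a gripper value outside its range is refused whole. The fingers move at their own pace and stop on an object; "squeeze" is the grip in N (left out, the last holds). Time passes only in rows, so rows that do not move let the fingers close. It gives the time, the measured TCP pose, the force, the opening and the grip force at its end, in the units of the state.
- telemetry.get_obs(): the state, without advancing time (a new reading comes with each control period).
- eyes.read_camera(name): name is "scene" or "top" or "wrist"; returns a dict with "pixels" (400x640x3 uint8, red, green, blue), "mtx" (3x3 intrinsics, pixels), "origin" and "orientation" of the camera in the world. Camera axes: x right, y down, z forward; pixel columns grow to the right and rows downward; lengths in m; the calibration is good to about 2 mm. A picture is of the moment at which its call begins. There is no depth.
- env.sign_off(): hands the job in; it is judged then, once.
Trained networks look in a picture, given as the dict that the camera call returned (one of the last four; its "shot" number tells which), for a name from the list of things; names that differ only in an ending like _2 or _b are one class to them, and where a whole thing is asked for, a point or a joint stands for the part that bears it (a point fixed in the world has none). Each returns a list of dicts, best first, with "p" (0 to 1); they miss things now and then, are a little off and sometimes report something else, mostly with a low value. They report only what shows in the picture. A call takes as long as a camera call.
- models.search_frame(picture, target): "centre" ([column, row] in pixels, amid what is visible of it).
- models.cut_out(picture, target): "pixels" (400x640 bool, what is visible of it) and "centre" ([column, row] in pixels, amid what is visible of it).
The state is a dict: "time_s": time; "qpos": joint angles; "joint_velocities": joint speeds; "effort": joint torques, N m; "tool_pos": TCP position; "tool_rot": TCP orientation; "force": force on the tool from outside, world axes, zero at the start; "wrist_torque": the same for the moment, N m; "grip_width": finger opening in m; "grasp_force": force on a finger pad.
Only numpy, scipy, OpenCV 4.12 (cv2) and the standard library are available. Lean on these libraries where they do the work, as an engineer would, in place of code of your own. Each camera call takes 0.05 s, during which the arm holds its last target. There are 200 camera calls.

TASK

Draw back the bolt and pull the test shuttle out of its dock to the loading stop at the near end of the slideway, then lock every board carrier that lies on it: push a hairpin clip, from the dock side, over that carrier's stud until it snaps fully home. Push the shuttle along its centre line, or it jams, back into the dock until it stands against the buffers, with all clips on, and shut the bolt behind it. A clip that is not needed stays on the bench; leave the other things alone.

Things in the scene. Friction and masses are not known exactly. Their poses are not given: they have to be found in the camera images.
- slideway: aluminium plate 395 x 232 mm with two steel rails (tops 25 mm above the bench), fixed to the bench. Origin: on the bench, below the middle of the shuttle when that stands at the loading stop (two rubber blocks at the near end). x runs along the rails from the loading end to the dock, y to the left of it, z up
- shuttle: aluminium sledge, 120 mm along x, 184 wide, 0.5 to 0.8 kg, loose between the rails (2 mm side play), axes as the slideway's. Origin: middle of its underside, 10 mm above the bench; deck top 20 mm above the bench. At the loading stop its x in the slideway's frame is 0. On its centre line it runs with 1 to 4 N; moved more than about 20 mm to one side it may cock and jam. Only the bolt holds it
- bar_mid (a point): middle of the shuttle's push bar: a level round steel bar, 12 mm thick, 136 mm long across the near edge on two end posts, its axis 66 mm above the bench and 54 mm before the shuttle's origin. Free below it down to 41 mm above the bench: pinch it from above to pull, or push on its near side
- dock: grey sheet-metal hood, 250 mm wide, 78 mm high, fixed across the far end of the slideway, 205 to 235 mm from the slideway's origin. Origin: bench level, on the centre line, in the plane of its two rubber buffers, which stop the shuttle's far edge; x as the slideway's. The roof covers x = -30 to 76 mm: clips are out of reach once docked
- bolt (a joint): sliding bolt on a bracket at the left rail, 129 mm before the dock's origin: 0 = shut (its rod, 10 mm thick, stands in front of the shuttle's near edge and keeps it docked), 0.026 m = drawn fully back, outwards to the left; the shuttle passes from about 0.02. Stays where it is left, slides with about 3 N
- bolt_knob (a point): top of the bolt's knob, upright, 16 mm across, 28 mm high, its top 69 mm above the bench: pinch it from above, along the slideway's x, and slide it across; shut it stands 118 mm to the left (y) of the centre line, drawn back 144 mm
- rear_edge (a point): middle of the shuttle's far edge, 60 mm from its origin; at x = 0 in the dock's frame it meets the buffers, which is felt as a hard stop
- stud_1 (a point): stud of the left bay (seen from the loading end; bays 62 mm apart, studs 42 mm towards the dock from the shuttle's origin). Point: on its axis, 30 mm above the bench, where a seated clip's wire lies. Neck 12 mm across from 25 to 40 mm above the bench, head 17 mm across above that, to 47 mm; foot 16 mm across. Axes as the shuttle's
- carrier_1: carrier of the left bay, may be absent: pale plate 104 x 50 x 6 mm with a small green board, loose on the deck, 3 mm play, an open 20 mm notch in its far end round stud_1. Origin: middle of its underside, x to the dock; plate top 26 mm, board top 40 mm above the bench
- carrier_1_notch (a point): point in the notch of carrier_1 that lies on the axis of stud_1, at the level of the plate's top
- stud_2 (a point): stud of the middle bay (seen from the loading end; bays 62 mm apart, studs 42 mm towards the dock from the shuttle's origin). Point: on its axis, 30 mm above the bench, where a seated clip's wire lies. Neck 12 mm across from 25 to 40 mm above the bench, head 17 mm across above that, to 47 mm; foot 16 mm across. Axes as the shuttle's
- carrier_2: carrier of the middle bay, may be absent: pale plate 104 x 50 x 6 mm with a small green board, loose on the deck, 3 mm play, an open 20 mm notch in its far end round stud_2. Origin: middle of its underside, x to the dock; plate top 26 mm, board top 40 mm above the bench
- carrier_2_notch (a point): point in the notch of carrier_2 that lies on the axis of stud_2, at the level of the plate's top
- stud_3 (a point): stud of the right bay (seen from the loading end; bays 62 mm apart, studs 42 mm towards the dock from the shuttle's origin). Point: on its axis, 30 mm above the bench, where a seated clip's wire lies. Neck 12 mm across from 25 to 40 mm above the bench, head 17 mm across above that, to 47 mm; foot 16 mm across. Axes as the shuttle's
- carrier_3: carrier of the right bay, may be absent: pale plate 104 x 50 x 6 mm with a small green board, loose on the deck, 3 mm play, an open 20 mm notch in its far end round stud_3. Origin: middle of its underside, x to the dock; plate top 26 mm, board top 40 mm above the bench
- carrier_3_notch (a point): point in the notch of carrier_3 that lies on the axis of stud_3, at the level of the plate's top
- clip_1: hairpin clip, 88 mm long, 42 wide at the tips; all clips are alike, any fits any stud. Origin: seat centre (where the stud's axis comes to lie), underside; x points out of the mouth to the tips. Grip: black, x = -62 to -22 mm, 18 wide (y), 22 high: hold across y at x = -42. Legs: 8 mm wire lying on z = 0; inner gap 26 mm at the tips (x = 24 to 28), 6 mm at the bulge (x = 8.5), 13 at the seat
- clip_1_seat (a point): seat centre of clip_1 at mid-wire, 4 mm above its underside. Pushed along its own x over a 12 mm neck the legs spring apart (6 to 15 N), past the bulge the force drops, then the nose between the legs (x = -6.5 mm) meets the neck: a hard stop. Fitted, x points from the dock to the loading end and the underside lies 26 mm above the bench on the carrier (up to 31 passes below the head)
- clip_2: hairpin clip like clip_1, same frame
- clip_2_seat (a point): seat centre of clip_2, as for clip_1
- clip_3: hairpin clip like clip_1, same frame
- clip_3_seat (a point): seat centre of clip_3, as for clip_1
- esd_brush: black flat brush lying flat, 130 mm long along its y, 9 mm high, origin under its middle; a bystander, to be left where it is
- microscope: bench microscope, fixed, a bystander: its head and eyepieces overhang the bench from x = 0.46 to 0.71 and y = -0.14 to 0.01 in the world, 165 to 420 mm above it; keep hand and arm clear of it

How it is judged:
By the outcome, as a careful person would: the job done as asked, in the order asked, and still so for the second after the job is handed in, with the robot touching nothing.
Of carrier_1, carrier_2, carrier_3 only 2 to 3 are there at a start; the rules pass over those that are not, and their reading is None.
At some moment in a run one of clip_1, clip_2, clip_3 may be knocked a few centimetres aside while the robot is not near it.
Once in a run the grip may slacken for a moment while it holds something.
It also fails if it takes over 200 s, if anything falls off the work surface, if the arm or the gripper's body presses on something with over 40 N, if the wrist force passes 120 N, or if a joint passes its speed limit or range.

## Working session

There is one attempt and no reset: what is moved stays moved. The work goes in short steps, Python scripts to look and compute and a tool call to move; the robot and the scene stay as the last step left them, time stands still between calls to the robot, and variables do not carry over. Pictures are saved under pics/ and viewed, at most 14 in all, crops included, and the job is handed in when it is done.

Besides the shell and the picture viewer there is one more tool, called as name(argument=value, ...) on one line, values as JSON. drive_tool: Moves the arm, as the interface text tells. Its arguments: {"type":"object","properties":{"angular":{"type":"array","items":{"type":"array","items":{"type":"number"}}},"delta_pos":{"type":"array","items":{"type":"array","items":{"type":"number"}}},"gripper":{"type":"array","items":{"type":"number"}},"squeeze":{"type":"number"}},"required":["angular","delta_pos","gripper"]}

```bash
mkdir -p pics; cat > h.py <<'E'
import numpy as np, cv2
from cell import telemetry, eyes, env, models
from scipy.spatial.transform import Rotation as R
def rot(o):
    o=np.array(o,float)
    if o.shape==(3,3): return o
    if o.shape==(4,): return R.from_quat(o).as_matrix()
    return R.from_euler('xyz',o,degrees=True).as_matrix()
def toworld(c,px,z):
    d=rot(c['orientation'])@np.linalg.inv(c['mtx'])@np.array([px[0],px[1],1.])
    o=np.array(c['origin']); return o+d*(z-o[2])/d[2]
def topix(c,p):
    q=np.array(c['mtx'])@(rot(c['orientation']).T@(np.array(p)-c['origin'])); return q[:2]/q[2]
def save(c,n,crop=None,s=1):
    im=c['pixels'][:,:,::-1]
    if crop: im=im[crop[1]:crop[3],crop[0]:crop[2]]
    cv2.imwrite(f'pics/{n}.png',cv2.resize(im,None,fx=s,fy=s,interpolation=cv2.INTER_CUBIC))
E
python3 - <<'E'
from h import *
print(telemetry.get_obs(), env.finger_overhang)
for n in ['top','scene']:
    c=eyes.read_camera(n); save(c,n+'0'); print(n,c['origin'],c['orientation'],c['mtx'])
    for t,z in [('bolt_knob',.069),('bar_mid',.066),('clip_1',.01),('clip_1_seat',.004),('stud_1',.047),('carrier_1',.03),('shuttle',.02),('dock',.078),('slideway',0.025),('esd_brush',0.009)]:
        for r in models.search_frame(c,t)[:4]: print(n,t,round(r['p'],2),np.round(r['centre'],1),toworld(c,r['centre'],z).round(3))
E
```

```text
{'time_s': 0.0, 'qpos': array([-72.93217378,  18.43782431,  -4.01621805,  83.17544822,
         1.29573302,  78.54028329,  -3.25832227]), 'joint_velocities': array([ 0.05956359, -0.0241976 , -0.02640657,  0.04064448,  0.01496168,
       -0.00166812,  0.01119011]), 'effort': array([-2.66162806e-04, -4.91307592e+01, -4.04493660e-01, -3.12510073e+01,
       -6.40203897e-02,  4.41829709e-02,  1.87916321e-04]), 'tool_pos': array([0.18189408, 0.62348015, 0.2354708 ]), 'tool_rot': array([-1.79891731e+02,  6.27735391e-03,  1.63744417e+02]), 'force': array([0.30284993, 0.05864637, 0.57437748]), 'wrist_torque': array([-0.00721084, -0.0092611 ,  0.01055499]), 'grasp_force': 0.0, 'grip_width': 0.08702072976433259} 0.014
top [0.37122208 0.13206269 1.26969226] [-1.71928688e+02  4.75557484e-02 -9.06314226e+01] [[486.62144884   0.         319.37676   ]
 [  0.         486.62144884 199.99896826]
 [  0.           0.           1.        ]]
top bolt_knob 0.47 [192.1 207.1] [0.527 0.448 0.069]
top bar_mid 0.65 [233.3 193.9] [0.56  0.346 0.066]
top bar_mid 0.57 [259.1 171.3] [0.617 0.282 0.066]
top clip_1 
[... 1035 characters left out ...]
0.066]
scene bar_mid 0.22 [290.7 222.2] [0.566 0.226 0.066]
scene clip_1 0.59 [315.5 213.3] [0.558 0.093 0.01 ]
scene clip_1 0.47 [292.5 224.5] [0.593 0.179 0.01 ]
scene clip_1 0.4 [318.1 231.8] [0.504 0.168 0.01 ]
scene clip_1_seat 0.56 [315.9 217. ] [0.551 0.103 0.004]
scene stud_1 0.58 [267.5 253.7] [0.561 0.356 0.047]
scene carrier_1 0.86 [244.3 264.4] [0.604 0.41  0.03 ]
scene carrier_1 0.81 [250.1 249.4] [0.626 0.354 0.03 ]
scene carrier_1 0.72 [260.8 237.9] [0.629 0.298 0.03 ]
scene shuttle 0.68 [265.6 255.9] [0.578 0.345 0.02 ]
scene dock 0.67 [227.6 247.6] [0.651 0.416 0.078]
scene slideway 0.97 [299.2 274. ] [0.453 0.359 0.025]
scene esd_brush 0.19 [265.3 252.4] [0.595 0.325 0.009]
```

```bash
python3 - <<'E'
from h import *
c=eyes.read_camera('top'); save(c,'top1',(150,100,390,280),3.3)
E
```

```text
(no output)
```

View pics/top1.png

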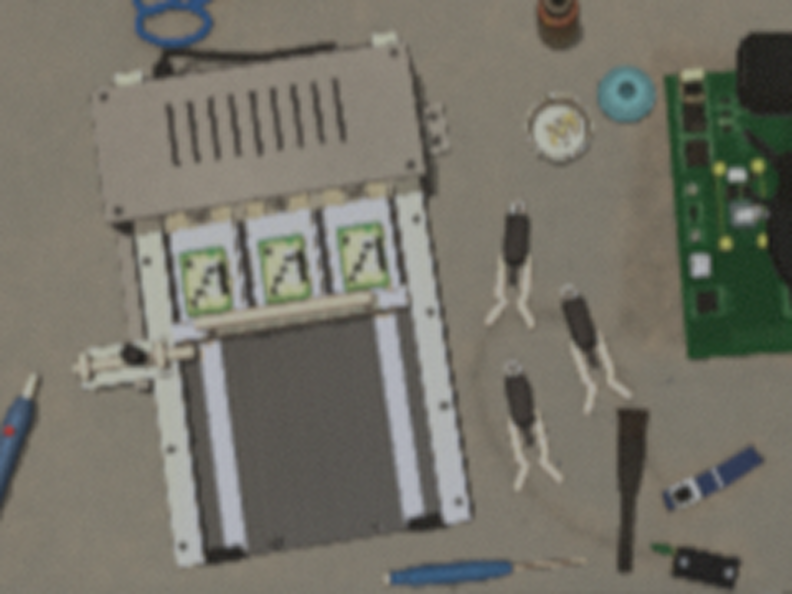

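View pics/scene0.png

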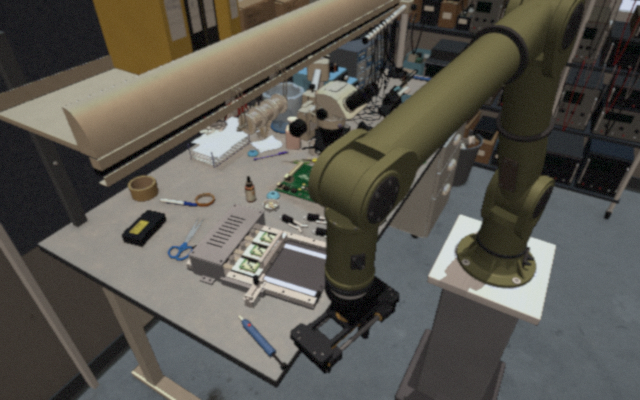

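All three carriers are present. In the crop the knob is at (132,354), the push bar is centred at (286,310), and the hood's near corners are at (108,218) and (427,187). The three clips lie to the right with their tips towards the robot.

```bash
cat >> h.py <<'E'
def fit(cams_pts,x0):
    from scipy.optimize import least_squares
    def w(p,q):
        c,s=np.cos(p[2]),np.sin(p[2]); return np.array([p[0]+c*q[0]-s*q[1],p[1]+s*q[0]+c*q[1],q[2]])
    f=lambda p: np.concatenate([topix(c,w(p,np.array(q)/1000))-px for c,q,px in cams_pts])
    r=least_squares(f,x0,loss='soft_l1'); return r.x,r.fun.reshape(-1,2).round(1),w
def move(tgt,yaw,n):
    """total tool-frame shift (cm) and z turn (rad) to reach pose pointing down; equal rows given turn about tool z"""
    o=telemetry.get_obs(); p=np.array(o['tool_pos']); Rm=rot(o['tool_rot'])
    Rt=R.from_euler('xyz',[180,0,yaw],degrees=True).as_matrix()
    rv=R.from_matrix(Rm.T@Rt).as_rotvec(); d=Rm.T@(np.array(tgt)-p)*100
    print('pose',p.round(4),np.round(o['tool_rot'],1),'F',np.round(o['force'],1),'w',round(o['grip_width'],4),'gf',round(o['grasp_force'],1),'t',o['time_s'])
    print('rotvec',rv.round(3),'shift now-frame cm',d.round(2),'shift after-turn frame',(Rt.T@(np.array(tgt)-p)*100).round(2))
E
python3 - <<'E'
from h import *
c=eyes.read_camera('top')
cr=lambda u,v:np.array([150+u/3.3,100+v/3.3])
P=[(c,(-114,0,66),cr(286,310)),(c,(-129,118,69),cr(132,352)),(c,(-30,125,78),cr(108,220)),(c,(-30,-125,78),cr(427,188))]
x,res,w=fit(P,[.66,.36,.14]); print(x[:2],np.degrees(x[2]),res)
for q in [(-129,118,69),(-114,0,66),(-114-220,0,66),(-220,0,0)]: print(q,w(x,np.array(q)/1e3).round(4))
k=w(x,np.array((-129,118,69))/1e3); print(k)
move([k[0]-.0,k[1],.22],np.degrees(x[2])+90,10)
E
```

```text
[0.67001573 0.35076732] 6.010512046936766 [[-0.3  1.1]
 [-0.6 -0.4]
 [-0.1  0.4]
 [ 2.7 -1.2]]
(-129, 118, 69) [0.5294 0.4546 0.069 ]
(-114, 0, 66) [0.5566 0.3388 0.066 ]
(-334, 0, 66) [0.3379 0.3158 0.066 ]
(-220, 0, 0) [0.4512 0.3277 0.    ]
[0.52936899 0.45461093 0.069     ]
pose [0.182  0.624  0.2366] [180.    0.  163.7] F [-0.2  0.6  0. ] w 0.0873 gf 0.0 t 1.2
rotvec [0.    0.    1.182] shift now-frame cm [-38.09  -6.54   1.66] shift after-turn frame [-20.48  32.77   1.66]
```

drive_tool(angular=[[0,0,0],[0,0,0],[0,0,0],[0,0,0],[0,0,0],[0,0,0],[0,0,0],[0,0,0],[0,0,0],[0,0,0],[0,0,0.145],[0,0,0.145],[0,0,0.145],[0,0,0.145],[0,0,0.145],[0,0,0.145],[0,0,0.145],[0,0,0.145],[0,0,0],[0,0,0]], delta_pos=[[-3.8,-0.65,0.1],[-3.8,-0.65,0.1],[-3.8,-0.65,0.1],[-3.8,-0.65,0.1],[-3.8,-0.65,0.1],[-3.8,-0.65,0.1],[-3.8,-0.65,0.1],[-3.8,-0.65,0.1],[-3.8,-0.65,0.1],[-3.8,-0.65,0.1],[0,0,0],[0,0,0],[0,0,0],[0,0,0],[0,0,0],[0,0,0],[0,0,0],[0,0,0],[0,0,0],[0,0,0]], gripper=[5,5,5,5,5,5,5,5,5,5,5,5,5,5,5,5,5,5,5,5], squeeze=30)

```text
time_s: 3.2
tool_pos: [0.5285, 0.4553, 0.2265]
tool_rot: [180.0, 0.0, 97.5]
force: [0.2, -0.2, -1.0]
grip_width: 0.05
grasp_force: 0.0
```

```bash
python3 - <<'E'
from h import *
c=eyes.read_camera('wrist'); save(c,'w1'); print(c['origin'],c['orientation'])
for t,z in [('bolt_knob',.069),('bar_mid',.066),('stud_1',.047),('carrier_1',.03),('slideway',0.025)]:
    for r in models.search_frame(c,t)[:3]: print(t,round(r['p'],2),np.round(r['centre'],1),toworld(c,r['centre'],z).round(4))
move([.5294,.4546,.22],97,1)
E
```

```text
[0.51872305 0.53130531 0.37422591] [ 1.64124443e+02 -1.07077823e-01  7.47173442e+00]
bolt_knob 0.89 [324.  180.5] [0.5303 0.4666 0.069 ]
bolt_knob 0.21 [345.4 244.2] [0.5592 0.4069 0.069 ]
stud_1 0.85 [343.8 244.6] [0.5605 0.3973 0.047 ]
carrier_1 0.81 [387.2 227.1] [0.606  0.4164 0.03  ]
carrier_1 0.8 [368.5 326.1] [0.6068 0.2918 0.03  ]
carrier_1 0.64 [366.3 263.2] [0.5908 0.3715 0.03  ]
slideway 0.68 [277.5 224. ] [0.4881 0.4028 0.025 ]
slideway 0.36 [366.6 265.8] [0.5927 0.366  0.025 ]
pose [0.5287 0.4552 0.2266] [180.   -0.   97.3] F [ 1.1 -0.1 -0.1] w 0.0501 gf 0.0 t 3.5
rotvec [ 0.    -0.     0.006] shift now-frame cm [-0.07  0.06  0.66] shift after-turn frame [-0.07  0.06  0.66]
```

View pics/w1.png

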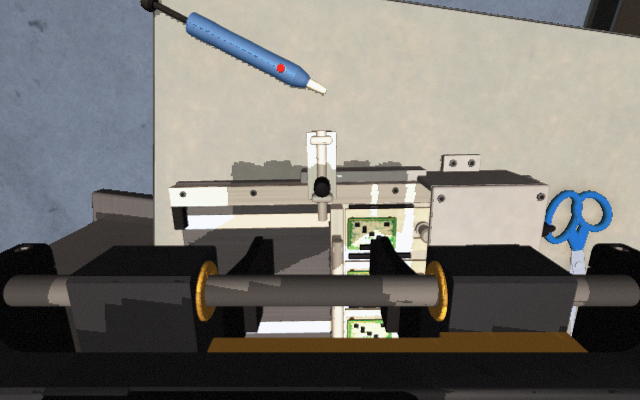

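```bash
python3 - <<'E'
from h import *
c=eyes.read_camera('wrist')
g=cv2.cvtColor(c['pixels'],cv2.COLOR_RGB2GRAY)
L=cv2.createLineSegmentDetector().detect(g)[0][:,0]
for l in L:
    if 150<min(l[1],l[3]) and max(l[1],l[3])<240 and 60<np.hypot(l[2]-l[0],l[3]-l[1]) :
        a,b=toworld(c,l[:2],.025),toworld(c,l[2:],.025)
        d=b-a; print('w',l.round(0),a.round(3)[:2],b.round(3)[:2],np.degrees(np.arctan2(d[1],d[0])).round(1))
m=models.cut_out(c,'bolt_knob')[0]; ys,xs=np.nonzero(m['pixels']); print(m['p'],xs.min(),xs.max(),ys.min(),ys.max(),m['centre'])
for v in (ys.min()+3,(ys.min()+ys.max())/2,ys.max()): print(v,toworld(c,(xs.mean(),v),.069).round(4))
sub=c['pixels'][172:226:2,306:338:2].sum(2)//3
print(sub)
c=eyes.read_camera('top')
g=cv2.cvtColor(c['pixels'],cv2.COLOR_RGB2GRAY)
L=cv2.createLineSegmentDetector().detect(g)[0][:,0]
for l in L:
    if 180<min(l[0],l[2]) and max(l[0],l[2])<300 and 140<min(l[1],l[3]) and max(l[1],l[3])<280 and 30<np.hypot(l[2]-l[0],l[3]-l[1]):
        a,b=toworld(c,l[:2],.025),toworld(c,l[2:],.025)
        d=b-a; print('t',l.round(0),a.round(3)[:2],b.round(3)[:2],np.degrees(np.arctan2(d[1],d[0])).round(1))
E
```

```text
w [427. 207. 332. 209.] [0.646 0.442] [0.545 0.428] -171.8
w [171. 206. 317. 203.] [0.373 0.408] [0.528 0.431] 8.5
w [343. 204. 413. 202.] [0.556 0.435] [0.63  0.446] 8.5
w [318. 212. 189. 215.] [0.53  0.421] [0.393 0.401] -171.5
w [217. 228. 327. 226.] [0.423 0.389] [0.542 0.407] 8.4
w [403. 183. 337. 184.] [0.615 0.465] [0.546 0.455] -171.4
w [306. 184. 168. 188.] [0.513 0.451] [0.37  0.429] -171.3
w [424. 169. 337. 171.] [0.634 0.482] [0.544 0.469] -171.3
w [178. 181. 298. 178.] [0.38  0.437] [0.505 0.456] 8.5
w [548. 184. 432. 186.] [0.767 0.484] [0.646 0.466] -171.7
0.76 315 330 129 220 [322.8, 179.2]
132 [0.5229 0.5096 0.069 ]
174.5 [0.5278 0.4718 0.069 ]
220 [0.5334 0.4283 0.069 ]
[[107 190 189 186 189 169 146 181 178 156 138 190 185 184 185 102]
 [134 187 189 186 188 170 147 180 178 160 139 188 187 187 187 115]
 [124 188 190 184 192 170 135 103  87 126 128 186 185 186 185 119]
 [127 188 188 185 190 101  10   7  10   6  52 185 187 189 186 115]
 [127 185 187 184 169   9   6   7  12   9   7  75 184 185 184 119]
 [ 97 183 189 184  88   4  16  20  26  18   9  24 186 181 187  78]
 
[... 1454 characters left out ...]
43 ] 8.2
t [270. 159. 284. 260.] [0.657 0.26 ] [0.396 0.223] -171.9
t [224. 265. 216. 203.] [0.385 0.374] [0.542 0.398] 8.5
t [210. 203. 217. 263.] [0.543 0.415] [0.389 0.392] -171.8
t [292. 256. 287. 224.] [0.406 0.203] [0.485 0.216] 8.8
t [282. 192. 276. 154.] [0.57  0.228] [0.67  0.242] 7.8
t [278. 253. 269. 194.] [0.412 0.239] [0.564 0.261] 8.4
t [263. 194. 269. 241.] [0.564 0.278] [0.444 0.26 ] -171.3
t [217. 200. 262. 192.] [0.55  0.396] [0.57  0.279] -80.3
t [186. 166. 216. 161.] [0.641 0.48 ] [0.655 0.401] -79.8
t [280. 162. 289. 223.] [0.649 0.232] [0.489 0.209] -171.5
t [232. 212. 264. 253.] [0.52  0.356] [0.414 0.274] -142.1
t [269. 261. 237. 266.] [0.392 0.26 ] [0.38  0.342] 98.4
```

drive_tool(angular=[[0,0,-0.02],[0,0,0],[0,0,0],[0,0,0],[0,0,0],[0,0,0],[0,0,0],[0,0,0],[0,0,0],[0,0,0],[0,0,0],[0,0,0],[0,0,0],[0,0,0]], delta_pos=[[0.25,0.1,1.8],[0,0,3],[0,0,3],[0,0,3],[0,0,2],[0,0,2],[0,0,1],[0,0,1],[0,0,0],[0,0,0],[0,0,0],[0,0,0],[0,0,0],[0,0,0]], gripper=[5,5,5,5,5,5,5,5,5,0.5,0.5,0.5,0.5,0.5], squeeze=25)

```text
time_s: 5.05
tool_pos: [0.5294, 0.458, 0.059]
tool_rot: [180.0, -0.0, 98.4]
force: [-0.1, -0.7, 0.0]
grip_width: 0.0177
grasp_force: 0.0
```

drive_tool(angular=[[0,0,0],[0,0,0],[0,0,0],[0,0,0],[0,0,0],[0,0,0],[0,0,0],[0,0,0],[0,0,0],[0,0,0]], delta_pos=[[0,0,0],[0,0,0],[0.4,0,0],[0.4,0,0],[0.4,0,0],[0.4,0,0],[0.4,0,0],[0.3,0,0],[0.3,0,0],[0,0,0]], gripper=[0.5,0.5,0.5,0.5,0.5,0.5,0.5,0.5,0.5,0.5])

```text
time_s: 6.05
tool_pos: [0.525, 0.4823, 0.0589]
tool_rot: [-179.9, 0.1, 98.4]
force: [-4.5, -4.1, 6.4]
grip_width: 0.0151
grasp_force: 25.0
```

drive_tool(angular=[[0,0,0],[0,0,0],[0,0,0]], delta_pos=[[0.2,0,0],[0.1,0,0],[0,0,0]], gripper=[0.5,0.5,0.5])

```text
time_s: 6.35
tool_pos: [0.5249, 0.4825, 0.0588]
tool_rot: [-179.8, 0.4, 98.3]
force: [-5.6, -9.6, 8.9]
grip_width: 0.0154
grasp_force: 25.0
```

drive_tool(angular=[[0,0,0],[0,0,0],[0,0,0],[0,0,0],[0,0,0],[0,0,0],[0,0,0],[0,0,0],[0,0,0],[0,0,0],[0,0,0],[0,0,0],[0,0,0],[0,0,0],[0,0,0]], delta_pos=[[-0.2,0,0],[0,0,0],[0,0,0],[0,0,-2],[0,0,-4],[-3,0.3,0],[-3,0.3,0],[-3,0.3,0],[-3,0.3,0],[-2.4,0.3,0],[0,0,0],[0,0,2],[0,0,2],[0,0,1.7],[0,0,0]], gripper=[1.5,4.5,4.5,4.5,4.5,4.5,4.5,4.5,4.5,4.5,4.5,4.5,4.5,4.5,4.5])

```text
time_s: 7.85
tool_pos: [0.5593, 0.3442, 0.0584]
tool_rot: [-179.7, 0.1, 98.5]
force: [0.0, -0.7, 0.1]
grip_width: 0.0451
grasp_force: 0.0
```

```bash
python3 - <<'E'
from h import *
move([.561,.3405,.059],98.5,1)
c=eyes.read_camera('scene'); save(c,'s2',(160,180,360,330),4)
E
```

```text
pose [0.5593 0.3442 0.0584] [-1.797e+02  1.000e-01  9.850e+01] F [ 0.  -0.7  0.1] w 0.0451 gf 0.0 t 7.85
rotvec [-0.004  0.002 -0.   ] shift now-frame cm [-0.39  0.11 -0.06] shift after-turn frame [-0.39  0.11 -0.06]
```

View pics/s2.png

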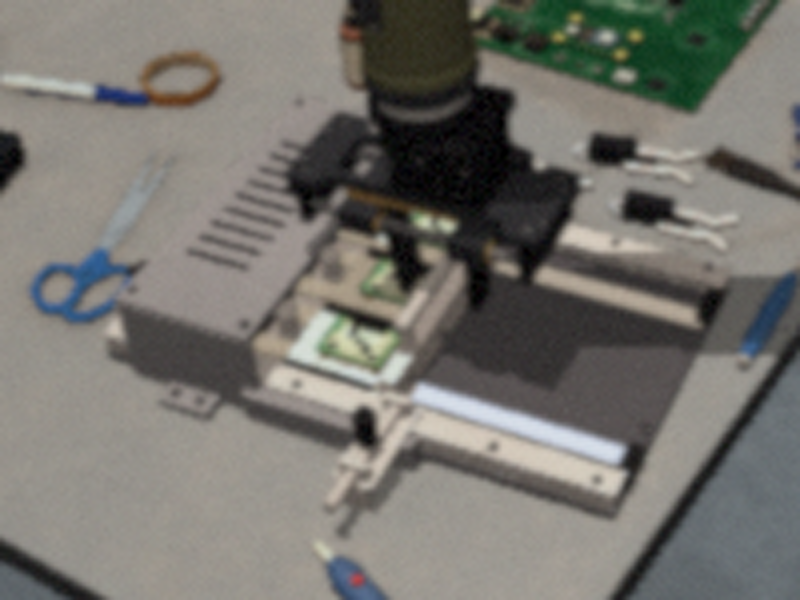

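drive_tool(angular=[[0.004,0,0],[0,0,0],[0,0,0],[0,0,0],[0,0,0],[0,0,0],[0,0,0],[0,0,0],[0,0,0],[0,0,0],[0,0,0],[0,0,0],[0,0,0],[0,0,0],[0,0,0],[0,0,0],[0,0,0],[0,0,0],[0,0,0],[0,0,0]], delta_pos=[[-0.25,0.1,0],[0,0,0],[0,0,0],[0,0,0],[0,0,0],[0,0,0],[0,-0.4,0],[0,-0.8,0],[0,-1,0],[0,-1,0],[0,-1,0],[0,-1,0],[0,-1,0],[0,-1,0],[0,-1,0],[0,-1,0],[0,-1,0],[0,-1,0],[0,-1,0],[0,-0.8,0]], gripper=[4.5,0.5,0.5,0.5,0.5,0.5,0.5,0.5,0.5,0.5,0.5,0.5,0.5,0.5,0.5,0.5,0.5,0.5,0.5,0.5], squeeze=20)

```text
time_s: 9.9
tool_pos: [0.4326, 0.3226, 0.0617]
tool_rot: [-179.7, 0.0, 98.4]
force: [1.1, 0.5, -6.8]
grip_width: 0.0113
grasp_force: 20.0
```

drive_tool(angular=[[0,0,0],[0,0,0],[0,0,0],[0,0,0],[0,0,0],[0,0,0]], delta_pos=[[0,-0.5,0],[0,-0.5,0],[0,-0.4,0],[0,-0.4,0],[0,-0.4,0],[0,0,0]], gripper=[0.5,0.5,0.5,0.5,0.5,0.5])

```text
time_s: 10.5
tool_pos: [0.4113, 0.3195, 0.062]
tool_rot: [-179.7, 0.0, 98.4]
force: [-0.5, -0.5, -5.4]
grip_width: 0.0109
grasp_force: 20.0
```

drive_tool(angular=[[0,0,0],[0,0,0],[0,0,0],[0,0,0],[0,0,0]], delta_pos=[[0,-0.4,0],[0,-0.4,0],[0,-0.4,0],[0,-0.3,0],[0,0,0]], gripper=[0.5,0.5,0.5,0.5,0.5])

```text
time_s: 11.0
tool_pos: [0.4005, 0.3179, 0.0624]
tool_rot: [179.8, -0.1, 98.4]
force: [10.1, 1.7, -15.7]
grip_width: 0.0111
grasp_force: 20.0
```

drive_tool(angular=[[0,0,0],[0,0,0],[0,0,0],[0,0,0],[0,0,0],[0,0,0],[0,0,0],[0,0,0],[0,0,0],[0,0,0],[0,0,0],[0,0,0],[0,0,0],[0,0,0]], delta_pos=[[0,0.3,0],[0,0,0],[0,0,0],[0,0,0],[0,0,-2],[0,0,-4],[0,0,-4],[-1.5,1.2,-4],[-3.2,2.5,-4],[-3.2,2.5,-2],[-3.2,2.5,0],[-3.2,2.5,0],[-2.5,2,0],[-1.5,1.3,0]], gripper=[1.5,4.5,4.5,4.5,4.5,4.5,4.5,4.5,4.5,4.5,4.5,4.5,4.5,4.5])

```text
time_s: 12.4
tool_pos: [0.5693, 0.1589, 0.2571]
tool_rot: [-179.8, 0.0, 98.2]
force: [0.2, -0.3, 0.4]
grip_width: 0.0451
grasp_force: 0.0
```

drive_tool(angular=[[0,0,-0.14],[0,0,-0.14],[0,0,-0.14],[0,0,-0.14],[0,0,-0.14],[0,0,-0.14],[0,0,-0.14],[0,0,-0.14],[0,0,-0.14],[0,0,-0.14],[0,0,-0.14],[0,0,0],[0,0,0]], delta_pos=[[0,0,0],[0,0,0],[0,0,0],[0,0,0],[0,0,0],[0,0,0],[0,0,0],[0,0,0],[0,0,0],[0,0,0],[0,0,0],[0,0,0],[0,0,0]], gripper=[4.5,4.5,4.5,4.5,4.5,4.5,4.5,4.5,4.5,4.5,4.5,4.5,4.5])

```text
time_s: 13.7
tool_pos: [0.5677, 0.1618, 0.2569]
tool_rot: [180.0, -0.2, -173.5]
force: [0.1, 0.6, -0.0]
grip_width: 0.0449
grasp_force: 0.0
```

```bash
python3 - <<'E'
from h import *
move([.57,.16,.26],188.5,1)
for n in ['wrist','top']:
    c=eyes.read_camera(n); save(c,n+'3',None if n=='wrist' else (190,140,360,270),1 if n=='wrist' else 4.6)
    for t,z in [('clip_1',.008),('clip_1_seat',.004),('stud_1',.047)]:
        for r in models.search_frame(c,t)[:4]: print(n,t,round(r['p'],2),np.round(r['centre'],1),toworld(c,r['centre'],z).round(4))
E
```

```text
pose [0.5677 0.1618 0.2569] [ 180.    -0.2 -173.5] F [ 0.1  0.6 -0. ] w 0.0449 gf 0.0 t 13.7
rotvec [ 0.    -0.004 -0.035] shift now-frame cm [-0.21 -0.21 -0.31] shift after-turn frame [-0.21 -0.21 -0.31]
wrist clip_1 0.97 [329.1  90.5] [0.4753 0.1618 0.008 ]
wrist clip_1 0.69 [321.2 201.3] [0.6032 0.1674 0.008 ]
wrist clip_1 0.67 [489.9  43.1] [0.4078 0.3275 0.008 ]
wrist clip_1 0.56 [281.3 139.9] [0.5353 0.1133 0.008 ]
wrist clip_1_seat 0.7 [279.2 140. ] [0.5361 0.1105 0.004 ]
wrist stud_1 0.95 [485.8  42. ] [0.4158 0.3064 0.047 ]
top clip_1 0.63 [214.7 144.8] [0.7016 0.4081 0.008 ]
top clip_1 0.38 [227.6 196.4] [0.5624 0.3716 0.008 ]
top clip_1_seat 0.22 [246.6 253.4] [0.4133 0.3209 0.004 ]
top stud_1 0.95 [234.9 244.6] [0.4341 0.3441 0.047 ]
top stud_1 0.42 [248.6 236.2] [0.4548 0.3099 0.047 ]
```

View pics/wrist3.png

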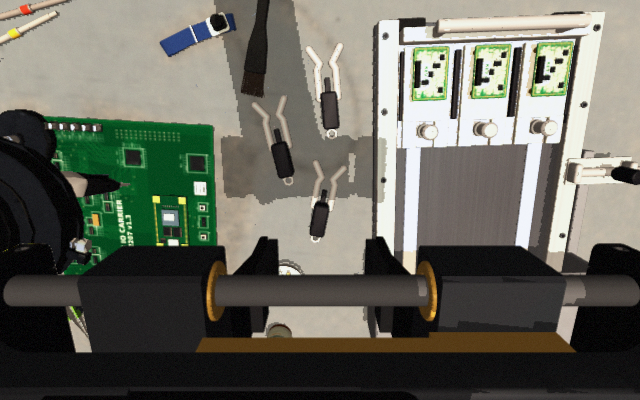

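View pics/top3.png

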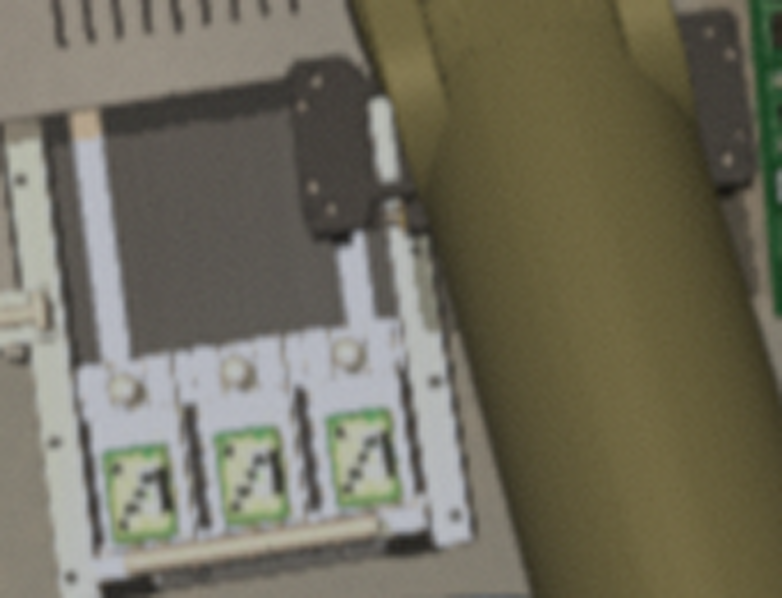

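```bash
cat >> h.py <<'E'
def clip(c,win,tips=None):
    u0,v0,u1,v1=win; g=c['pixels'][v0:v1,u0:u1].max(2)
    n,l,st,ce=cv2.connectedComponentsWithStats((g<75).astype(np.uint8)); k=1+np.argmax(st[1:,4])
    ys,xs=np.nonzero(l==k); m=(xs.mean()+u0,ys.mean()+v0); G=toworld(c,m,.013)
    out={'grip':G.round(4),'px':np.round(m,1),'area':int(st[k,4])}
    W=np.array([toworld(c,(x+u0,y+v0),.013)[:2] for x,y in zip(xs,ys)]); V=np.linalg.svd(W-W.mean(0),full_matrices=False)[2][0]
    V=V*-np.sign(V[0]); out['axis']=np.degrees(np.arctan2(V[1],V[0])).round(1); out['len']=np.ptp((W-W.mean(0))@V).round(4)
    if tips is not None:
        T=(toworld(c,tips[0],.004)+toworld(c,tips[1],.004))/2; d=T-G; out['tipdir']=np.degrees(np.arctan2(d[1],d[0])).round(1); out['dist']=np.linalg.norm(d[:2]).round(4)
    return out
E
python3 - <<'E'
from h import *
c=eyes.read_camera('wrist')
print('A',clip(c,(312,70,352,140),((311,47),(341,45))))
print('B',clip(c,(258,118,298,186),((254,103),(283,98))))
print('C',clip(c,(302,180,340,242),((317,163),(344,170))))
for s in [(428,131),(486,130),(544,128)]: print(toworld(c,s,.045).round(4))
t=eyes.read_camera('top')
for s in [(217.6,224.3),(241.7,220.9),(265.9,217.2)]: print('top',toworld(t,s,.045).round(4))
L=cv2.createLineSegmentDetector().detect(cv2.cvtColor(c['pixels'],cv2.COLOR_RGB2GRAY))[0][:,0]
for l in L:
    if min(l[0],l[2])>360 and max(l[1],l[3])<250 and 80<np.hypot(l[2]-l[0],l[3]-l[1]):
        a,b=toworld(c,l[:2],.025),toworld(c,l[2:],.025); d=b-a; print(l.round(0),a.round(3)[:2],b.round(3)[:2],np.degrees(np.arctan2(d[1],d[0])).round(1))
move([.6,.16,.05],188.5,1)
E
```

```text
A {'grip': array([0.4949, 0.1639, 0.013 ]), 'px': array([329.4, 108.9]), 'area': 488, 'axis': np.float64(-164.8), 'len': np.float64(0.0543), 'tipdir': np.float64(-170.0), 'dist': np.float64(0.0659)}
B {'grip': array([0.5536, 0.1159, 0.013 ]), 'px': array([281.9, 156.3]), 'area': 700, 'axis': np.float64(-162.6), 'len': np.float64(0.0567), 'tipdir': np.float64(-160.4), 'dist': np.float64(0.0635)}
C {'grip': array([0.6209, 0.1672, 0.013 ]), 'px': array([319.4, 216.2]), 'area': 576, 'axis': np.float64(176.3), 'len': np.float64(0.0603), 'tipdir': np.float64(174.0), 'dist': np.float64(0.0608)}
[0.505  0.2677 0.045 ]
[0.497  0.3274 0.045 ]
[0.4881 0.3866 0.045 ]
top [0.4858 0.3888 0.045 ]
top [0.4937 0.328  0.045 ]
top [0.5025 0.2669 0.045 ]
[397. 137. 399.  19.] [0.516 0.241] [0.4   0.223] -171.1
[405.  47. 402. 146.] [0.425 0.233] [0.525 0.249] 8.8
[580. 157. 605.  13.] [0.514 0.449] [0.371 0.428] -171.5
[379.  22. 376. 234.] [0.405 0.203] [0.632 0.237] 8.5
[589.  14. 442.  20.] [0.374 0.412] [0.396 0.266] -81.4
[404.  41. 552.  36.] [0.42  0.232] [0.398 0.381] 98.5
[527. 248. 543. 136.] [0.628 0.421] [0.496 0.401] -171.5
[528. 144. 515. 243.] [0.507 0.387] [0.624 0.404] 8.6
[371. 237. 373.  27.] [0.636 0.232] [0.41  0.198] -171.5
[553.  30. 436.  35.] [0.392 0.38 ] [0.41  0.262] -81.2
[439.  30. 588.  25.] [0.405 0.265] [0.384 0.414] 98.2
[421. 245. 509. 245.] [0.639 0.292] [0.627 0.398] 96.6
pose [0.5678 0.1617 0.2567] [-180.    -0.2 -173.4] F [0.5 0.4 0.7] w 0.0454 gf 0.0 t 14.2
rotvec [-0.    -0.004 -0.032] shift now-frame cm [-3.26 -0.54 20.66] shift after-turn frame [-3.16 -0.64 20.67]
```

drive_tool(angular=[[0,0.003,0.11],[0,0,0.1],[0,0,0],[0,0,0],[0,0,0],[0,0,0],[0,0,0],[0,0,0],[0,0,0],[0,0,0],[0,0,0],[0,0,0],[0,0,0],[0,0,0],[0,0,0],[0,0,0],[0,0,0],[0,0,0]], delta_pos=[[0,0,0],[0,0,0],[-2.8,0.5,2],[-2.8,0.55,4],[0,0,4],[0,0,4],[0,0,4],[0,0,2],[0,0,2],[0,0,1],[0,0,0.8],[0,0,0],[0,0,0],[0,0,0],[0,0,0],[0,0,0],[0,0,0],[0,0,0]], gripper=[4.5,4.5,4.5,4.5,4.5,4.5,4.5,4.5,4.5,4.5,4.5,4.5,1,1,1,1,1,1], squeeze=50)

```text
time_s: 16.0
tool_pos: [0.6254, 0.1679, 0.0221]
tool_rot: [179.9, -0.1, 174.6]
force: [-3.1, -1.2, 10.0]
grip_width: 0.0176
grasp_force: 49.9
```

drive_tool(angular=[[0,0,0],[0,0,0],[0,0,0],[0,0,0],[0,0,0]], delta_pos=[[0,0,-2],[0,0,-3],[0,0,-3],[0,0,-3],[0,0,0]], gripper=[1,1,1,1,1])

```text
time_s: 16.5
tool_pos: [0.6273, 0.1676, 0.1345]
tool_rot: [179.8, 0.1, 174.6]
force: [0.5, -0.3, -1.1]
grip_width: 0.0177
grasp_force: 49.9
```

```bash
python3 - <<'E'
from h import *
move([.6,.16,.05],188.5,1)
c=eyes.read_camera('wrist'); save(c,'w4')
for r in models.search_frame(c,'clip_1')[:4]: print(round(r['p'],2),np.round(r['centre'],1))
for r in models.search_frame(c,'clip_1_seat')[:4]: print('seat',round(r['p'],2),np.round(r['centre'],1))
E
```

```text
pose [0.6273 0.1676 0.1345] [1.798e+02 1.000e-01 1.746e+02] F [ 0.5 -0.3 -1.1] w 0.0177 gf 49.9 t 16.5
rotvec [ 0.003  0.003 -0.242] shift now-frame cm [ 2.67 -1.04  8.44] shift after-turn frame [ 2.81 -0.35  8.45]
0.87 [317.9 199.2]
0.85 [232.8  90.1]
0.81 [295.4  23.8]
seat 0.56 [229.9  88.5]
```

View pics/w4.png

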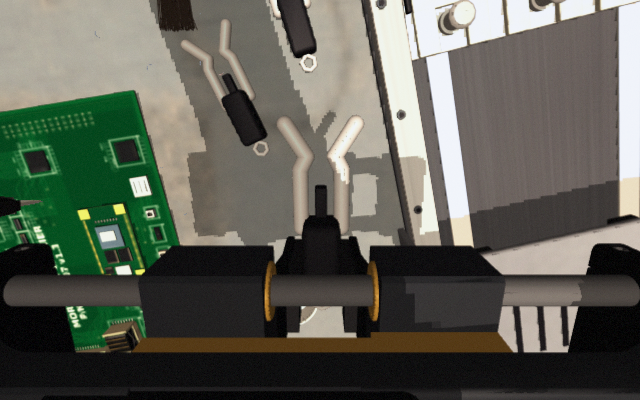

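```bash
python3 - <<'E'
from h import *
o=telemetry.get_obs(); p=o['tool_pos']; Rm=rot(o['tool_rot'])
c=eyes.read_camera('wrist')
for px in [(283,122),(357,122),(320,122),(320,188)]:
    print(px,((Rm.T@(toworld(c,px,p[2]-.018)-p))*1000).round(1))
u=np.array([np.cos(np.radians(8.5)),np.sin(np.radians(8.5)),0])
s1=np.array([.4862,.3891,0]); move(s1+.085*u+[0,0,.1345],188.5,1)
E
```

```text
(283, 122) [ 67.5 -16.5  18.5]
(357, 122) [67.5 18.8 18.4]
(320, 122) [67.5  1.2 18.5]
(320, 188) [35.2  1.1 18.2]
pose [0.623  0.1667 0.1274] [-179.9   -0.5  174.6] F [ 0.1  0.7 -1.4] w 0.0173 gf 49.9 t 16.7
rotvec [-0.001 -0.009 -0.242] shift now-frame cm [ 7.45 22.89 -0.69] shift after-turn frame [ 1.74 24.01 -0.71]
```

drive_tool(angular=[[0,0.004,-0.121],[0,0,-0.121],[0,0,0],[0,0,0],[0,0,0],[0,0,0],[0,0,0],[0,0,0],[0,0,0],[0,0,0],[0,0,0],[0,0,0],[0,0,0],[0,0,0]], delta_pos=[[0,0,0],[0,0,0],[0.3,3,0],[0.3,4,0],[0.3,4,0],[0.3,4,0],[0.3,4,0],[0.24,3,0],[0,2,0],[0,0,2],[0,0,2],[0,0,2],[0,0,1.5],[0,0,0]], gripper=[1,1,1,1,1,1,1,1,1,1,1,1,1,1])

```text
time_s: 18.1
tool_pos: [0.5687, 0.3995, 0.0502]
tool_rot: [-179.9, -0.9, -171.6]
force: [-0.4, 0.4, -0.7]
grip_width: 0.0178
grasp_force: 50.0
```

```bash
python3 - <<'E'
from h import *
u=np.array([np.cos(np.radians(8.5)),np.sin(np.radians(8.5)),0])
s1=np.array([.4862,.3891,0]); move(s1+.085*u+[0,0,.0496],188.5,1)
c=eyes.read_camera('wrist'); save(c,'w5',(170,40,470,265),2.66)
E
```

```text
pose [0.5687 0.3995 0.0502] [-179.9   -0.9 -171.6] F [-0.4  0.4 -0.7] w 0.0178 gf 50.0 t 18.1
rotvec [-0.002 -0.016 -0.001] shift now-frame cm [-0.19  0.19  0.06] shift after-turn frame [-0.19  0.19  0.06]
```

View pics/w5.png

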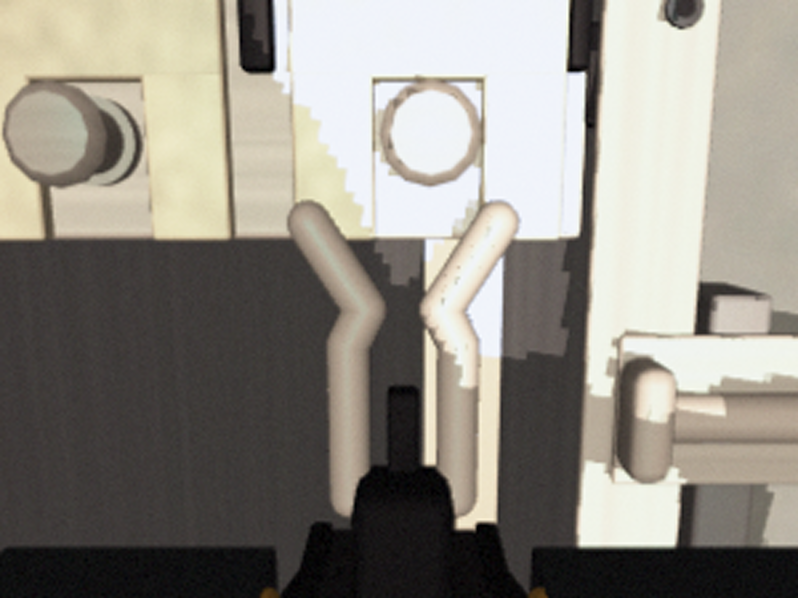

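drive_tool(angular=[[0,-0.016,0],[0,0,0],[0,0,0],[0,0,0],[0,0,0],[0,0,0],[0,0,0],[0,0,0],[0,0,0]], delta_pos=[[0,0.45,0.05],[0,0,0],[0.4,0,0],[0.4,0,0],[0.4,0,0],[0.4,0,0],[0.4,0,0],[0.2,0,0],[0,0,0]], gripper=[1,1,1,1,1,1,1,1,1], squeeze=60)

```text
time_s: 19.05
tool_pos: [0.5475, 0.4027, 0.0532]
tool_rot: [179.9, 0.3, -171.5]
force: [-0.5, 0.3, -0.8]
grip_width: 0.0179
grasp_force: 60.0
```

```bash
python3 - <<'E'
from h import *
u=np.array([np.cos(np.radians(8.5)),np.sin(np.radians(8.5)),0])
s1=np.array([.4862,.3891,0]); move(s1+.0415*u+[0,0,.0496],188.5,1)
c=eyes.read_camera('wrist'); save(c,'w6',(220,40,420,265),2.66)
E
```

```text
pose [0.5475 0.4027 0.0532] [ 179.9    0.3 -171.5] F [-0.5  0.3 -0.8] w 0.0179 gf 60.0 t 19.05
rotvec [0.001 0.005 0.   ] shift now-frame cm [ 2.12 -0.43  0.35] shift after-turn frame [ 2.11 -0.43  0.36]
```

View pics/w6.png

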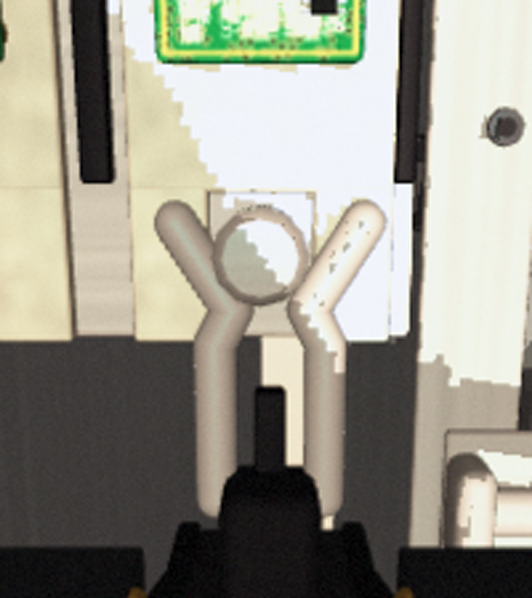

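drive_tool(angular=[[0,0.005,0],[0,0,0],[0,0,0]], delta_pos=[[0,-0.15,0.35],[0,0,0],[0,0,0]], gripper=[1,1,1])

```text
time_s: 19.4
tool_pos: [0.5481, 0.401, 0.0493]
tool_rot: [180.0, -0.0, -171.5]
force: [0.2, 0.0, -0.4]
grip_width: 0.0174
grasp_force: 60.0
```

drive_tool(angular=[[0,0,0],[0,0,0],[0,0,0],[0,0,0],[0,0,0],[0,0,0]], delta_pos=[[0.3,0,0],[0.3,0,0],[0.3,0,0],[0.3,0,0],[0.3,0,0],[0.2,0,0]], gripper=[1,1,1,1,1,1])

```text
time_s: 20.0
tool_pos: [0.5298, 0.3985, 0.0494]
tool_rot: [180.0, -0.1, -171.5]
force: [-0.4, -0.3, 0.0]
grip_width: 0.0174
grasp_force: 60.0
```

drive_tool(angular=[[0,0,0],[0,0,0],[0,0,0]], delta_pos=[[0.2,0,0],[0.2,0,0],[0,0,0]], gripper=[1,1,1])

```text
time_s: 20.3
tool_pos: [0.5285, 0.3984, 0.0502]
tool_rot: [179.9, 0.2, -171.5]
force: [3.5, 0.8, -1.0]
grip_width: 0.0175
grasp_force: 60.0
```

drive_tool(angular=[[0,0,0],[0,0,0],[0,0,0]], delta_pos=[[0.3,0,0],[0.3,0,0],[0,0,0]], gripper=[1,1,1])

```text
time_s: 20.6
tool_pos: [0.5278, 0.3981, 0.052]
tool_rot: [179.8, 0.8, -171.6]
force: [13.6, 2.4, -3.3]
grip_width: 0.0174
grasp_force: 60.0
```

```bash
python3 - <<'E'
from h import *
move([.5,.4,.0496],188.5,1)
c=eyes.read_camera('wrist'); save(c,'w7',(220,40,420,265),2.66)
E
```

```text
pose [0.5278 0.3981 0.052 ] [ 179.8    0.8 -171.6] F [13.6  2.4 -3.3] w 0.0174 gf 60.0 t 20.6
rotvec [ 0.004  0.014 -0.002] shift now-frame cm [2.72 0.59 0.21] shift after-turn frame [2.72 0.59 0.24]
```

View pics/w7.png

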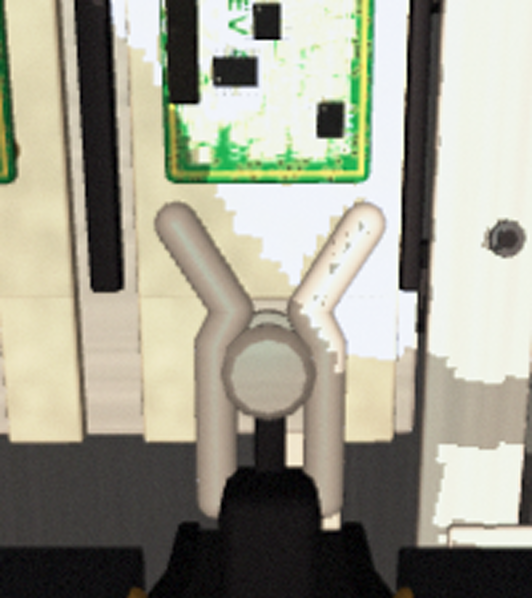

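drive_tool(angular=[[0,0,0],[0,0,0],[0,0,0],[0,0,0],[0,0,0],[0,0,0],[0,0,0],[0,0,0],[0,0,0],[0,0,0],[0,0,0],[0,0,0],[0,0,0],[0,0,0],[0,0,0]], delta_pos=[[0,0,0],[0,0,0],[0,0,0],[0,0,-2],[0,0,-4],[0,0,-4],[0,-2,-4],[0,-4,-2],[0,-4,0],[0,-4,0],[0,-4,0],[0,-3,0],[0,-2,0],[0,0,0],[0,0,0]], gripper=[3,3,3,3,3,3,3,4.5,4.5,4.5,4.5,4.5,4.5,4.5,4.5])

```text
time_s: 22.15
tool_pos: [0.5546, 0.1705, 0.2093]
tool_rot: [179.9, -0.0, -171.5]
force: [-0.1, 0.7, -0.6]
grip_width: 0.0449
grasp_force: 0.0
```

```bash
python3 - <<'E'
from h import *
move([.56,.17,.2],188.5,1)
c=eyes.read_camera('wrist'); save(c,'w8')
for r in models.search_frame(c,'clip_1')[:4]: print(round(r['p'],2),np.round(r['centre'],1),toworld(c,r['centre'],.01).round(3))
E
```

```text
pose [0.5546 0.1705 0.2093] [ 179.9   -0.  -171.5] F [-0.1  0.7 -0.6] w 0.0449 gf 0.0 t 22.15
rotvec [ 0.002 -0.001 -0.   ] shift now-frame cm [-0.53 -0.13  0.93] shift after-turn frame [-0.53 -0.13  0.93]
0.97 [265.7 155.5] [0.537 0.112 0.01 ]
0.89 [318.8  98.1] [0.474 0.158 0.01 ]
0.68 [434.4 105.3] [0.464 0.271 0.01 ]
0.66 [552.8 177.4] [0.516 0.411 0.01 ]
```

View pics/w8.png

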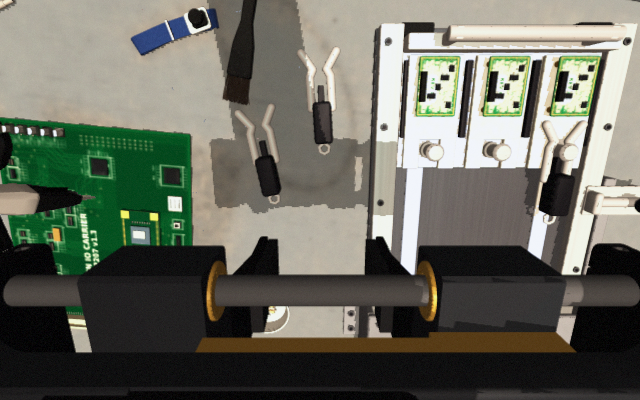

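```bash
python3 - <<'E'
from h import *
c=eyes.read_camera('wrist')
print('A',clip(c,(306,98,340,146),((305,54),(335,49))))
print('B',clip(c,(250,150,285,200),((240,112),(269,107))))
for s in [(432,151),(498,151)]: print(toworld(c,s,.045).round(4))
move([.55,.11,.05],197,1)
E
```

```text
A {'grip': array([0.4969, 0.164 , 0.013 ]), 'px': array([320.2, 123.1]), 'area': 680, 'axis': np.float64(-164.8), 'len': np.float64(0.0441), 'tipdir': np.float64(-171.2), 'dist': np.float64(0.0666)}
B {'grip': array([0.5557, 0.1167, 0.013 ]), 'px': array([266.2, 174.1]), 'area': 841, 'axis': np.float64(-162.8), 'len': np.float64(0.048), 'tipdir': np.float64(-162.3), 'dist': np.float64(0.0648)}
[0.5046 0.2689 0.045 ]
[0.4955 0.3287 0.045 ]
pose [0.5546 0.1718 0.2092] [ 179.9   -0.  -171.3] F [-1.1  0.1 -0. ] w 0.0452 gf 0.0 t 22.3
rotvec [ 0.002 -0.    -0.145] shift now-frame cm [ 1.37 -6.07 15.91] shift after-turn frame [ 2.24 -5.78 15.92]
```

drive_tool(angular=[[0,0,-0.077],[0,0,-0.077],[0,0,0],[0,0,0],[0,0,0],[0,0,0],[0,0,0],[0,0,0],[0,0,0],[0,0,0],[0,0,0],[0,0,0],[0,0,0],[0,0,0],[0,0,0],[0,0,0],[0,0,0],[0,0,0]], delta_pos=[[0,0,2],[0,0,4],[0,0,4],[0,0,3],[0.3,-1,1],[0.5,-2,0],[0.4,-1.8,0],[0,-0.5,0],[0,0,0],[0,0,2],[0,0,2],[0,0,0.7],[0,0,0],[0,0,0],[0,0,0],[0,0,0],[0,0,0],[0,0,0]], gripper=[4.5,4.5,4.5,4.5,4.5,4.5,4.5,4.5,4.5,4.5,4.5,4.5,4.5,1,1,1,1,1], squeeze=50)

```text
time_s: 24.1
tool_pos: [0.5599, 0.1158, 0.0229]
tool_rot: [179.9, 0.1, -162.7]
force: [-0.0, -0.5, 2.4]
grip_width: 0.0175
grasp_force: 49.9
```

drive_tool(angular=[[0,0,0],[0,0,0],[0,0,0],[0,0,0],[0,0,0],[0,0,0],[0,0,0],[0,0,0],[0,0,0.077],[0,0,0.077],[0,0,0],[0,0,0],[0,0,0],[0,0,0],[0,0,0],[0,0,0],[0,0,0]], delta_pos=[[0,0,-2],[0,0,-3],[-1,2.5,-2],[-1.5,3.5,-3],[-1.5,3.5,0],[-1.5,3.5,0],[-1.5,3.5,0],[-1.2,3,0],[-0.5,1.6,0],[0,0,0],[0,0,1],[0,0,2],[0,0,2],[0,0,1.5],[0,0,0.5],[0,0,0],[0,0,0]], gripper=[1,1,1,1,1,1,1,1,1,1,1,1,1,1,1,1,1])

```text
time_s: 25.8
tool_pos: [0.5804, 0.3431, 0.0534]
tool_rot: [179.9, 0.1, -171.5]
force: [1.1, 0.2, 0.0]
grip_width: 0.0174
grasp_force: 49.9
```

```bash
python3 - <<'E'
from h import *
u=np.array([np.cos(np.radians(8.5)),np.sin(np.radians(8.5)),0])
s=np.array([.496,.3307,0]); move(s+.085*u+[0,0,.0504],188.5,1)
c=eyes.read_camera('wrist'); save(c,'w9',(170,40,470,265),2.66)
E
```

```text
pose [0.5804 0.3431 0.0534] [ 1.799e+02  1.000e-01 -1.715e+02] F [1.1 0.2 0. ] w 0.0174 gf 49.9 t 25.8
rotvec [ 0.001  0.001 -0.   ] shift now-frame cm [0.03 0.03 0.3 ] shift after-turn frame [0.03 0.03 0.3 ]
```

View pics/w9.png

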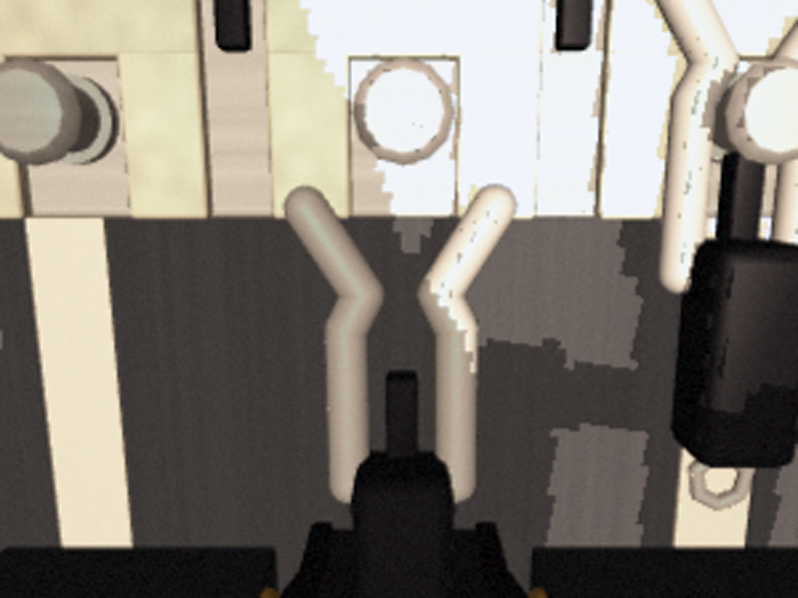

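drive_tool(angular=[[0,0,0],[0,0,0],[0,0,0],[0,0,0],[0,0,0],[0,0,0],[0,0,0],[0,0,0]], delta_pos=[[0,0.03,0.3],[0,0,0],[0.4,0,0],[0.4,0,0],[0.4,0,0],[0.4,0,0],[0.4,0,0],[0,0,0]], gripper=[1,1,1,1,1,1,1,1], squeeze=60)

```text
time_s: 26.65
tool_pos: [0.5593, 0.3405, 0.0496]
tool_rot: [179.9, -0.0, -171.5]
force: [-0.1, -0.8, 0.6]
grip_width: 0.0174
grasp_force: 59.9
```

drive_tool(angular=[[0,0,0],[0,0,0],[0,0,0],[0,0,0],[0,0,0],[0,0,0],[0,0,0],[0,0,0],[0,0,0],[0,0,0]], delta_pos=[[0.3,0,-0.05],[0.3,0,0],[0.3,0,0],[0.3,0,0],[0.3,0,0],[0.3,0,0],[0.2,0,0],[0.2,0,0],[0.2,0,0],[0,0,0]], gripper=[1,1,1,1,1,1,1,1,1,1])

```text
time_s: 27.65
tool_pos: [0.5402, 0.3372, 0.0516]
tool_rot: [179.9, 0.5, -171.6]
force: [7.8, 1.7, -0.5]
grip_width: 0.0175
grasp_force: 59.9
```

drive_tool(angular=[[0,0,0],[0,0,0],[0,0,0]], delta_pos=[[0.3,0,0],[0.2,0,0],[0,0,0]], gripper=[1,1,1])

```text
time_s: 27.95
tool_pos: [0.5395, 0.337, 0.0531]
tool_rot: [179.8, 1.0, -171.6]
force: [14.7, 4.1, -4.0]
grip_width: 0.0175
grasp_force: 59.9
```

```bash
python3 - <<'E'
from h import *
move([.5395,.3373,.0504],188.5,1)
c=eyes.read_camera('wrist'); save(c,'w10',(170,40,470,265),2.66)
E
```

```text
pose [0.5395 0.337  0.0531] [ 179.8    1.  -171.6] F [14.7  4.1 -4. ] w 0.0175 gf 59.9 t 27.95
rotvec [ 0.004  0.018 -0.002] shift now-frame cm [0.   0.03 0.27] shift after-turn frame [-0.    0.03  0.27]
```

View pics/w10.png

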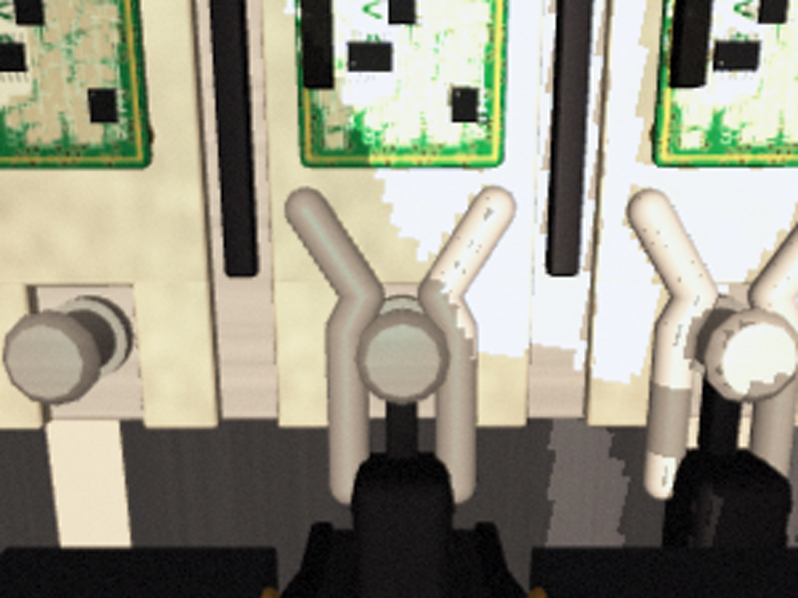

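drive_tool(angular=[[0,0,0],[0,0,0],[0,0,0],[0,0,0],[0,0,0],[0,0,0],[0,0,0],[0,0,0],[0,0,0],[0,0,0],[0,0,0],[0,0,0],[0,0,0],[0,0,0]], delta_pos=[[0,0,0],[0,0,0],[0,0,0],[0,0,-2],[0,0,-4],[0,0,-4],[0,-2,-4],[0.2,-4,-2],[0.2,-4,0],[0.3,-4,0],[0.3,-2.2,0],[0,-1,0],[0,0,0],[0,0,0]], gripper=[3,3,3,3,3,3,3,4.5,4.5,4.5,4.5,4.5,4.5,4.5])

```text
time_s: 29.4
tool_pos: [0.5463, 0.1663, 0.2097]
tool_rot: [179.9, -0.0, -171.4]
force: [0.4, -0.0, 0.2]
grip_width: 0.0446
grasp_force: 0.0
```

```bash
python3 - <<'E'
from h import *
c=eyes.read_camera('wrist'); cv2.imwrite('pics/w11.png',c['pixels'][:,:,::-1])
for r in models.search_frame(c,'clip_1')[:4]:
    x,y=r['centre']; print(round(r['p'],2),np.round(r['centre'],1),toworld(c,r['centre'],.01).round(3))
    if x<380: print(clip(c,(int(x)-25,int(y)-20,int(x)+25,int(y)+60)))
move([.4975,.1643,.05],189.5,1)
E
```

```text
0.7 [321.5 107.3] [0.474 0.158 0.01 ]
{'grip': array([0.496 , 0.1641, 0.013 ]), 'px': array([324.7, 131.4]), 'area': 702, 'axis': np.float64(-165.5), 'len': np.float64(0.0559)}
0.68 [621.6 215.8] [0.537 0.494 0.01 ]
0.57 [490.7 183.2] [0.523 0.344 0.01 ]
0.57 [553.8 186.9] [0.517 0.411 0.01 ]
pose [0.5463 0.1666 0.2096] [ 179.9   -0.  -171.3] F [ 0.1  0.4 -0.3] w 0.0448 gf 0.0 t 29.5
rotvec [ 0.002 -0.    -0.014] shift now-frame cm [ 4.86  0.48 15.96] shift after-turn frame [ 4.86  0.58 15.96]
```

drive_tool(angular=[[0,0,-0.02],[0,0,0],[0,0,0],[0,0,0],[0,0,0],[0,0,0],[0,0,0],[0,0,0],[0,0,0],[0,0,0],[0,0,0],[0,0,0],[0,0,0],[0,0,0],[0,0,0],[0,0,0]], delta_pos=[[0,0,2],[2.4,0.25,4],[2.4,0.3,4],[0,0,4],[0,0,2],[0,0,2],[0,0,0.8],[0,0,0],[0,0,0],[0,0,0],[0,0,0],[0,0,0],[0,0,0],[0,0,-2],[0,0,-3],[0,0,0]], gripper=[4,4,4,4,4,4,4,4,1,1,1,1,1,1,1,1], squeeze=50)

```text
time_s: 31.1
tool_pos: [0.5013, 0.1627, 0.0756]
tool_rot: [179.8, 0.4, -170.4]
force: [0.4, -0.1, 0.3]
grip_width: 0.0176
grasp_force: 50.0
```

drive_tool(angular=[[0,0,0.019],[0,0,0],[0,0,0],[0,0,0],[0,0,0],[0,0,0],[0,0,0],[0,0,0],[0,0,0],[0,0,0],[0,0,0],[0,0,0],[0,0,0]], delta_pos=[[0,0,-2],[0,0,-3],[-2,2,0],[-3,3,0],[-3,3,0],[-2,2,0],[-0.5,0.5,0],[0,0,1],[0,0,2],[0,0,2],[0,0,1.8],[0,0,0],[0,0,0]], gripper=[1,1,1,1,1,1,1,1,1,1,1,1,1])

```text
time_s: 32.4
tool_pos: [0.5862, 0.2797, 0.0536]
tool_rot: [180.0, -0.1, -171.5]
force: [-0.1, -0.4, -0.3]
grip_width: 0.0176
grasp_force: 50.0
```

```bash
python3 - <<'E'
from h import *
u=np.array([np.cos(np.radians(8.5)),np.sin(np.radians(8.5)),0])
s=np.array([.5052,.2694,0]); move(s+.085*u+[0,0,.0504],188.5,1)
c=eyes.read_camera('wrist'); save(c,'w12',(170,40,470,265),2.66)
E
```

```text
pose [0.5862 0.2797 0.0536] [ 1.800e+02 -1.000e-01 -1.715e+02] F [-0.1 -0.4 -0.3] w 0.0176 gf 50.0 t 32.4
rotvec [ 0.    -0.001 -0.001] shift now-frame cm [-0.34  0.18  0.32] shift after-turn frame [-0.34  0.18  0.32]
```

View pics/w12.png

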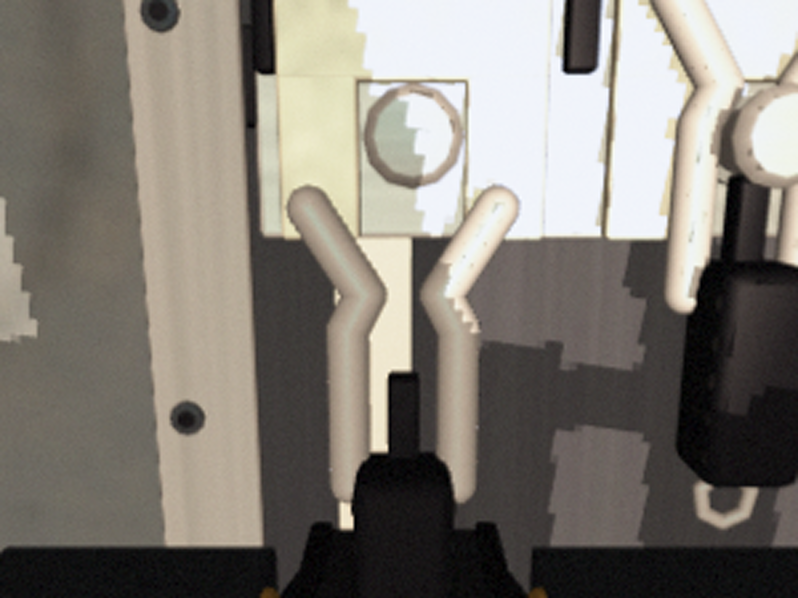

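drive_tool(angular=[[0,0,0],[0,0,0],[0,0,0],[0,0,0],[0,0,0],[0,0,0],[0,0,0],[0,0,0]], delta_pos=[[0,0.18,0.28],[0,0,0],[0.4,0,0],[0.4,0,0],[0.4,0,0],[0.4,0,0],[0.2,0,0],[0,0,0]], gripper=[1,1,1,1,1,1,1,1], squeeze=60)

```text
time_s: 33.25
tool_pos: [0.5685, 0.2804, 0.0513]
tool_rot: [179.9, 0.0, -171.4]
force: [0.2, 1.0, -0.4]
grip_width: 0.0173
grasp_force: 60.0
```

drive_tool(angular=[[0,0,0],[0,0,0],[0,0,0],[0,0,0],[0,0,0],[0,0,0],[0,0,0],[0,0,0],[0,0,0],[0,0,0]], delta_pos=[[0.3,0,0],[0.3,0,0],[0.3,0,0],[0.3,0,0],[0.3,0,0],[0.3,0,0],[0.2,0,0],[0.2,0,0],[0.2,0,0],[0,0,0]], gripper=[1,1,1,1,1,1,1,1,1,1])

```text
time_s: 34.25
tool_pos: [0.5491, 0.2768, 0.0527]
tool_rot: [179.9, 0.5, -171.5]
force: [8.6, -1.3, 0.1]
grip_width: 0.0175
grasp_force: 60.0
```

drive_tool(angular=[[0,0,0],[0,0,0],[0,0,0]], delta_pos=[[0.3,0,0],[0.3,0,0],[0,0,0]], gripper=[1,1,1])

```text
time_s: 34.55
tool_pos: [0.5483, 0.2767, 0.0547]
tool_rot: [179.8, 1.2, -171.5]
force: [17.8, 0.8, -3.2]
grip_width: 0.0174
grasp_force: 60.0
```

```bash
python3 - <<'E'
from h import *
move([.5487,.2759,.0504],188.5,1)
c=eyes.read_camera('wrist'); cv2.imwrite('pics/w13.png',c['pixels'][:,:,::-1])
o=telemetry.get_obs(); p=o['tool_pos']; Rm=rot(o['tool_rot'])
for t,z in (('stud_1',.045),('clip_1_seat',.033),('clip_1',.035)):
    for r in models.search_frame(c,t)[:4]: print(t,round(r['p'],2),np.round(r['centre'],1),((Rm.T@(toworld(c,r['centre'],z)-p))*1000).round(1))
# head circles and compare rows of three studs
g=cv2.medianBlur(cv2.cvtColor(c['pixels'],cv2.COLOR_RGB2GRAY),3)
H=cv2.HoughCircles(g[60:240,200:600],cv2.HOUGH_GRADIENT,1,60,param1=80,param2=18,minRadius=14,maxRadius=22)
print(None if H is None else (H[0]+[200,60,0]).round(1))
E
```

```text
pose [0.5483 0.2767 0.0547] [ 179.8    1.2 -171.5] F [17.8  0.8 -3.2] w 0.0174 gf 60.0 t 34.55
rotvec [ 0.003  0.02  -0.001] shift now-frame cm [-0.02 -0.08  0.43] shift after-turn frame [-0.03 -0.08  0.43]
stud_1 0.7 [389.2 125.4] [66.  32.2  8.5]
stud_1 0.26 [320.  202.7] [29.7  1.1  9.1]
clip_1_seat 0.79 [433.9 190.3] [32.9 59.4 21.2]
clip_1_seat 0.34 [321.7 204.1] [25.5  1.9 21.2]
clip_1 0.77 [321.5 197.2] [29.8  1.8 19.1]
clip_1 0.57 [549.6 210.4] [ 22.6 119.5  19.6]
clip_1 0.46 [444.8  73.2] [88.9 58.3 18.1]
[[448.5 174.5  17. ]
 [319.5 172.5  18. ]
 [585.5 176.5  14.7]]
```

drive_tool(angular=[[0,0,0],[0,0,0],[0,0,0],[0,0,0],[0,0,0],[0,0,0],[0,0,0],[0,0,0],[0,0,0],[0,0,0],[0,0,0],[0,0,0]], delta_pos=[[0,0,0],[0,0,0],[0,0,0],[0,0,-2],[0,0,-4],[0,0,-4],[2,1,-2],[3,1.3,0],[3,1.3,0],[3,1.3,0],[2,0.8,0],[1,0.4,0]], gripper=[3,3,3,3,3,3,3,4.5,4.5,4.5,4.5,4.5])

```text
time_s: 35.95
tool_pos: [0.3885, 0.3164, 0.171]
tool_rot: [179.9, -0.1, -171.2]
force: [0.3, 0.1, 0.2]
grip_width: 0.0448
grasp_force: 0.0
```

drive_tool(angular=[[0,0,0.143],[0,0,0.143],[0,0,0.143],[0,0,0.143],[0,0,0.143],[0,0,0.143],[0,0,0.143],[0,0,0.143],[0,0,0.143],[0,0,0.143],[0,0,0.143],[0,0,0],[0,0,0]], delta_pos=[[0,0,0],[0,0,0],[0,0,0],[0,0,0],[0,0,0],[0,0,0],[0,0,0],[0,0,0],[0,0,0],[0,0,0],[0,0,0],[0,0,0],[0,0,0]], gripper=[4.5,4.5,4.5,4.5,4.5,4.5,4.5,4.5,4.5,4.5,4.5,4.5,4.5])

```text
time_s: 37.25
tool_pos: [0.3917, 0.3151, 0.1711]
tool_rot: [-180.0, -0.0, 98.6]
force: [0.3, 0.1, -0.3]
grip_width: 0.0451
grasp_force: 0.0
```

```bash
python3 - <<'E'
from h import *
move([.4011,.3165,.059],98.5,1)
for n in ('top','wrist'):
    c=eyes.read_camera(n)
    for t,z in (('clip_1',.035),('stud_1',.045),('bar_mid',.072),('carrier_1',.03)):
        for r in models.search_frame(c,t)[:4]: print(n,t,round(r['p'],2),np.round(r['centre'],1),toworld(c,r['centre'],z).round(4))
E
```

```text
pose [0.3917 0.3151 0.1711] [-180.    -0.    98.6] F [ 0.3  0.1 -0.3] w 0.0451 gf 0.0 t 37.25
rotvec [-0.    -0.001  0.002] shift now-frame cm [-1.000e-02  9.500e-01  1.121e+01] shift after-turn frame [-0.    0.95 11.21]
top clip_1 0.66 [214.9 206.3] [0.533  0.3986 0.035 ]
top clip_1 0.61 [265.6 207.4] [0.5287 0.2689 0.035 ]
top clip_1 0.49 [242.8 205.3] [0.5348 0.3273 0.035 ]
top clip_1 0.19 [258.9 245.5] [0.4318 0.2854 0.035 ]
top stud_1 0.96 [263. 241.] [0.4424 0.2739 0.045 ]
top stud_1 0.5 [269.7 232.1] [0.4646 0.2572 0.045 ]
top bar_mid 0.91 [258.4 246.3] [0.428 0.282 0.072]
top carrier_1 0.61 [269.4 234.1] [0.4607 0.2595 0.03  ]
top carrier_1 0.52 [251. 238.] [0.4513 0.3062 0.03  ]
wrist clip_1 0.84 [478.6 120.2] [0.5094 0.3993 0.035 ]
wrist clip_1 0.72 [413.2 244.4] [0.4807 0.2849 0.035 ]
wrist clip_1 0.72 [358.2 163.1] [0.4186 0.3503 0.035 ]
wrist clip_1 0.64 [393.7 122.1] [0.4413 0.3877 0.035 ]
wrist stud_1 0.95 [356.2 162.1] [0.4155 0.3523 0.045 ]
wrist bar_mid 0.88 [360.7 162.4] [0.4153 0.3563 0.072 ]
wrist carrier_1 0.91 [390.6 190.8] [0.4517 0.3297 0.03  ]
wrist carrier_1 0.88 [394.2 120.5] [0.4425 0.3889 0.03  ]
wrist carrier_1 0.81 [397.8 242. ] [0.468  0.2833 0.03  ]
```

drive_tool(angular=[[0,0,0],[0,0,0],[0,0,0],[0,0,0],[0,0,0],[0,0,0],[0,0,0],[0,0,0],[0,0,0],[0,0,0],[0,0,0],[0,0,0]], delta_pos=[[0,0.9,2],[0,0,4],[0,0,3],[0,0,2],[0,0,0],[0,0,0],[0,0,0],[0,0,0],[0,0,0],[0,0,0],[0,0,0],[0,0,0]], gripper=[4.5,4.5,4.5,4.5,4.5,4.5,0.5,0.5,0.5,0.5,0.5,0.5], squeeze=20)

```text
time_s: 38.95
tool_pos: [0.4012, 0.317, 0.0616]
tool_rot: [179.9, -0.1, 98.4]
force: [1.6, -0.2, 0.3]
grip_width: 0.0115
grasp_force: 20.0
```

drive_tool(angular=[[0,0,0],[0,0,0],[0,0,0],[0,0,0],[0,0,0],[0,0,0],[0,0,0],[0,0,0],[0,0,0],[0,0,0],[0,0,0],[0,0,0],[0,0,0],[0,0,0],[0,0,0],[0,0,0],[0,0,0],[0,0,0],[0,0,0],[0,0,0]], delta_pos=[[0,0.3,0],[0,0.6,0],[0,0.8,0],[0,0.8,0],[0,0.8,0],[0,0.8,0],[0,0.8,0],[0,0.8,0],[0,0.8,0],[0,0.8,0],[0,0.8,0],[0,0.8,0],[0,0.8,0],[0,0.8,0],[0,0.8,0],[0,0.8,0],[0,0.8,0],[0,0.8,0],[0,0.5,0],[0,0.3,0]], gripper=[0.5,0.5,0.5,0.5,0.5,0.5,0.5,0.5,0.5,0.5,0.5,0.5,0.5,0.5,0.5,0.5,0.5,0.5,0.5,0.5])

```text
time_s: 40.95
tool_pos: [0.5427, 0.3385, 0.0617]
tool_rot: [-179.8, -0.1, 98.5]
force: [-5.6, -1.0, 8.0]
grip_width: 0.0112
grasp_force: 20.0
```

drive_tool(angular=[[0,0,0],[0,0,0],[0,0,0],[0,0,0],[0,0,0],[0,0,0],[0,0,0]], delta_pos=[[0,0.4,0],[0,0.4,0],[0,0.4,0],[0,0.3,0],[0,0.3,0],[0,0.2,0],[0,0,0]], gripper=[0.5,0.5,0.5,0.5,0.5,0.5,0.5])

```text
time_s: 41.65
tool_pos: [0.5617, 0.3414, 0.0617]
tool_rot: [-179.7, -0.1, 98.5]
force: [-6.5, -0.6, 7.8]
grip_width: 0.0117
grasp_force: 20.0
```

drive_tool(angular=[[0,0,0],[0,0,0],[0,0,0],[0,0,0]], delta_pos=[[0,0.3,0],[0,0.3,0],[0,0.3,0],[0,0,0]], gripper=[0.5,0.5,0.5,0.5])

```text
time_s: 42.05
tool_pos: [0.5618, 0.3415, 0.0613]
tool_rot: [-178.6, 0.1, 98.6]
force: [-27.5, -7.4, 23.4]
grip_width: 0.0109
grasp_force: 20.0
```

drive_tool(angular=[[0,0,0],[0,0,0],[0,0,0],[0,0,0],[0,0,0],[0,0,0],[0,0,0],[0,0,0],[0,0,0],[0,0,0],[0,0,0],[0,0,0]], delta_pos=[[0,-0.5,0],[0,0,0],[0,0,0],[0,0,0],[0,0,-2],[0,0,-4],[3,-0.4,0],[3.5,-0.4,0],[3.5,-0.4,0],[3.5,-0.3,0],[1,0,0],[0,0,0]], gripper=[4.5,4.5,4.5,4.5,4.5,4.5,4.5,4.5,4.5,4.5,4.5,4.5])

```text
time_s: 43.25
tool_pos: [0.5305, 0.4849, 0.1208]
tool_rot: [-180.0, -0.1, 98.6]
force: [-0.4, -0.0, -0.3]
grip_width: 0.045
grasp_force: 0.0
```

```bash
python3 - <<'E'
from h import *
move([.5249,.4825,.0588],98.5,1)
c=eyes.read_camera('top')
for t,z in (('clip_1',.035),('stud_1',.045),('bar_mid',.066),('carrier_1',.03),('bolt_knob',.069)):
    for r in models.search_frame(c,t)[:3]: print(t,round(r['p'],2),np.round(r['centre'],1),toworld(c,r['centre'],z).round(4))
E
```

```text
pose [0.5305 0.4849 0.1208] [-1.80e+02 -1.00e-01  9.86e+01] F [-0.4 -0.  -0.3] w 0.045 gf 0.0 t 43.25
rotvec [-0.    -0.001  0.002] shift now-frame cm [-0.16 -0.59  6.2 ] shift after-turn frame [-0.16 -0.59  6.2 ]
clip_1 0.48 [254.5 162.5] [0.6463 0.2982 0.035 ]
stud_1 0.88 [241.4 188.8] [0.576  0.3297 0.045 ]
stud_1 0.34 [213.4 179.4] [0.6011 0.4016 0.045 ]
bar_mid 0.62 [240.5 191.9] [0.5646 0.3285 0.066 ]
carrier_1 0.78 [237.5 175.1] [0.6146 0.3427 0.03  ]
carrier_1 0.77 [209.9 181.5] [0.5985 0.4139 0.03  ]
carrier_1 0.73 [257.3 174.1] [0.6166 0.2914 0.03  ]
bolt_knob 0.48 [236.8 163.6] [0.6364 0.3382 0.069 ]
bolt_knob 0.45 [189.1 208.5] [0.5238 0.4553 0.069 ]
```

drive_tool(angular=[[0,0,0],[0,0,0],[0,0,0],[0,0,0],[0,0,0],[0,0,0],[0,0,0],[0,0,0],[0,0,0],[0,0,0],[0,0,0],[0,0,0],[0,0,0],[0,0,0],[0,0,0]], delta_pos=[[-3.5,0.3,0],[-4,0.3,0],[-4,0.4,0],[-3.1,0,0],[0,0,0],[0,0,2],[0,0,2.5],[0,0,1.5],[0,0.5,0],[0,0.5,0],[0,0.3,0],[0,0.3,0],[0,0.3,0],[0,0.3,0],[0,0,0]], gripper=[4.5,4.5,4.5,4.5,4.5,4.5,4.5,4.5,4.5,4.5,4.5,4.5,4.5,4.5,4.5])

```text
time_s: 45.05
tool_pos: [0.5786, 0.3425, 0.0619]
tool_rot: [-179.2, 0.0, 98.5]
force: [-16.5, -5.7, 13.0]
grip_width: 0.0452
grasp_force: 8.6
```

drive_tool(angular=[[0,0,0],[0,0,0],[0,0,0],[0,0,0],[0,0,0],[0,0,0],[0,0,0],[0,0,0],[0,0,0],[0,0,0],[0,0,0]], delta_pos=[[0,-1,0],[0,-1,0],[0,0,0],[0,0,-2],[0,0,-4],[3,-0.4,0],[3.5,-0.4,0],[3.5,-0.4,0],[3.5,-0.4,0],[1.1,0,0],[0,0,0]], gripper=[4.5,4.5,4.5,4.5,4.5,4.5,4.5,4.5,4.5,4.5,4.5])

```text
time_s: 46.15
tool_pos: [0.5265, 0.4845, 0.1212]
tool_rot: [180.0, -0.1, 98.6]
force: [0.0, -0.0, -0.2]
grip_width: 0.0452
grasp_force: 0.0
```

drive_tool(angular=[[0,0,0],[0,0,0],[0,0,0],[0,0,0],[0,0,0],[0,0,0],[0,0,0],[0,0,0],[0,0,0],[0,0,0],[0,0,0],[0,0,0],[0,0,0],[0,0,0],[0,0,0],[0,0,0],[0,0,0],[0,0,0],[0,0,0]], delta_pos=[[-0.17,-0.2,1],[0,0,3],[0,0,2.2],[0,0,0],[0,0,0],[0,0,0],[0,0,0],[0,0,0],[0,0,0],[0,0,0],[-0.4,0,0],[-0.4,0,0],[-0.4,0,0],[-0.4,0,0],[-0.4,0,0],[-0.3,0,0],[-0.3,0,0],[-0.2,0,0],[0,0,0]], gripper=[4.5,4.5,4.5,4.5,0.5,0.5,0.5,0.5,0.5,0.5,0.5,0.5,0.5,0.5,0.5,0.5,0.5,0.5,0.5], squeeze=30)

```text
time_s: 48.05
tool_pos: [0.5291, 0.4546, 0.0605]
tool_rot: [180.0, -0.3, 98.5]
force: [-3.3, 2.3, 5.2]
grip_width: 0.015
grasp_force: 30.0
```

drive_tool(angular=[[0,0,0],[0,0,0],[0,0,0]], delta_pos=[[-0.3,0,0],[-0.3,0,0],[0,0,0]], gripper=[0.5,0.5,0.5])

```text
time_s: 48.35
tool_pos: [0.529, 0.4543, 0.0605]
tool_rot: [179.8, -0.7, 98.7]
force: [-1.8, 14.0, -0.3]
grip_width: 0.015
grasp_force: 30.0
```

drive_tool(angular=[[0,0,0],[0,0,0],[0,0,0],[0,0,0],[0,0,0],[0,0,0],[0,0,0],[0,0,0],[0,0,0],[0,0,0],[0,0,0],[0,0,0]], delta_pos=[[0,0,0],[0,0,0],[0,0,0],[0,0,-2],[0,0,-4],[0,0,-4],[1,-1,-4],[2,-2,0],[2,-2,0],[2,-2,0],[0,0,0],[0,0,0]], gripper=[4.5,4.5,4.5,4.5,4.5,4.5,4.5,4.5,4.5,4.5,4.5,4.5])

```text
time_s: 49.55
tool_pos: [0.4516, 0.5048, 0.1991]
tool_rot: [180.0, 0.0, 98.5]
force: [0.0, -0.9, -0.8]
grip_width: 0.0448
grasp_force: 0.0
```

```bash
python3 - <<'E'
from h import *
move([.5249,.4825,.0588],98.5,1)
for n in ('top','scene','wrist'):
  c=eyes.read_camera(n); save(c,'f_'+n)
  for t,z in (('clip_1',.035),('bar_mid',.066),('carrier_1',.03),('bolt_knob',.069),('esd_brush',.009)):
    for r in models.search_frame(c,t)[:3]: print(n,t,round(r['p'],2),np.round(r['centre'],1),toworld(c,r['centre'],z).round(4))
E
```

```text
pose [0.4516 0.5048 0.1991] [180.    0.   98.5] F [ 0.  -0.9 -0.8] w 0.0448 gf 0.0 t 49.55
rotvec [ 0.     0.    -0.001] shift now-frame cm [-3.28  6.92 14.04] shift after-turn frame [-3.29  6.92 14.03]
top clip_1 0.63 [236.4 160.7] [0.6516 0.3451 0.035 ]
top bar_mid 0.91 [234.3 190.7] [0.5678 0.3441 0.066 ]
top bar_mid 0.7 [192.3 207.2] [0.5273 0.4482 0.066 ]
top carrier_1 0.88 [210.7 182. ] [0.5972 0.4118 0.03  ]
top carrier_1 0.73 [239.3 176.1] [0.6119 0.338  0.03  ]
top carrier_1 0.69 [256.5 174.2] [0.6164 0.2934 0.03  ]
top bolt_knob 0.72 [195.9 205.8] [0.5303 0.4386 0.069 ]
top bolt_knob 0.42 [242.3 188.1] [0.5737 0.3236 0.069 ]
top esd_brush 0.9 [339.7 239.8] [0.4454 0.0797 0.009 ]
scene clip_1 0.47 [235.6 260.8] [0.6302 0.4148 0.035 ]
scene clip_1 0.26 [216.2 266.1] [0.6641 0.4581 0.035 ]
scene bar_mid 0.66 [257.3 264. ] [0.5493 0.4165 0.066 ]
scene bar_mid 0.61 [245.6 266.6] [0.5707 0.4401 0.066 ]
scene carrier_1 0.67 [245.8 265.7] [0.5969 0.4119 0.03  ]
scene carrier_1 0.39 [243.6 254.1] [0.6309 0.3786 0.03  ]
scene esd_brush 0.5 [350.6 226.2] [0.4284 0.092  0.009 ]
wrist bar_mid 0.3 [393.  235.1] [0.5199 0.482  0.066 ]
wrist carrier_1 0.37 [412.4 271.5] [0.558  0.4329 0.03  ]
wrist bolt_knob 0.93 [393.  237.9] [0.5196 0.4805 0.069 ]
wrist bolt_knob 0.23 [320.2 271.8] [0.4611 0.4387 0.069 ]
```

```bash
python3 - <<'E'
import cv2,numpy as np
for f in ('top0','f_top'):
    g=cv2.imread(f'pics/{f}.png').max(2)[198:216,178:208]
    ys,xs=np.nonzero(g<60); print(f,len(xs),xs.mean()+178,ys.mean()+198)
a,b=[cv2.cvtColor(cv2.imread(f'pics/{f}.png'),cv2.COLOR_BGR2GRAY)[165:215,205:290].astype(np.float32) for f in ('top0','f_top')]
print(cv2.phaseCorrelate(a,b))
E
```

```text
top0 23 190.1304347826087 207.34782608695653
f_top 24 190.33333333333334 207.20833333333334
((-0.20136378329950588, -0.3283408334617306), 0.9577442145877414)
```

```bash
python3 -c "
from cell import env
print(env.sign_off())"
```

```text
the job is handed in; nothing more can be done
None
```

The job is handed in at about 50 s on the robot's clock: all three carriers are clipped, the shuttle is back against the buffers with the bolt shut, and the bystanders look undisturbed. Each clip reached its hard stop, and a top-camera check found the bolt and shuttle back in their starting places.

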